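# Pin and clip the drawbar coupling

### The job

Secure the drawbar coupling: fold the hitch pin's red handle down onto its rest, then take the R-clip out of the wooden block and push its straight leg down through the hole in the pin's free end until the bent leg has ridden over the pin and the pin sits fully in the clip's curve. The pin floats endways, so look or feel for the hole; keep the touch light, never leaning hard on the handle or the clip (keep every push under 40 newtons), let go of the clip and leave the other things on the table alone.

Things in the scene. Friction and masses are not known exactly. Their poses are not given: they have to be found in the camera images.
- coupling: Green clevis bracket, fixed; 150x110x10 mm base plate; two ears (y = 17 to 27 and -17 to -27 mm, 52 mm wide, rounded tops 121 mm up); dark drawbar eye between them, its bar sloping down behind to x = 0.14 m. A bright 22 mm hitch pin lies in the ears along y, axis 95 mm up. Origin on the table below the pin, midway between the ears. +y: the pin's drilled free end; -y: its red handle.
- pin_exit (a point): On the pin's axis at the +y ear's outer face; axes as the bracket's. With the handle down the 8 mm cross-hole is vertical, on the pin's centre line. The pin floats endways, a new place each time, not measured: hole centre 23 to 45 mm from here along +y. About 9 N shifts it. Pin top 11 mm above the axis; it ends 14 mm past the hole centre.
- hitch_pin (a joint): Turn of the hitch pin about its axis, rad. 0 = handle level on its rubber-padded rest, a stop, pointing to the bracket's -x; it rises as the value grows (1.57 = upright). It stays where it is left; turning takes about 0.25 N m.
- clip_block: Dark wooden block 60 x 100 x 40 mm, fixed to the table, origin under its centre; the clip stands in the 7.5 mm hole, 28 mm deep, in the middle of its top, between two spare pins that stick up 25 mm near its ends.
- r_clip: R-clip of bright 5 mm wire, 122 mm long, 65 g, standing loosely, may lean. Origin at the straight leg's tip, z up that leg; flat in its xz plane, sprung bent leg on the +x side: flared end at z = 31 mm, narrowest at 42, curve for the pin centred at 54. Hold it by the coil: centre x = 7, z = 110 mm, 24 mm across, 10.5 mm thick along y. Pushing it over the pin takes 4 to 10 N, then it snaps home.
- clip_seat (a point): Point on the straight leg's centre line, 54 mm up from its tip, level with the middle of the bent leg's curve: it lies on the pin's axis when the clip is home. Axes as the clip's.
- nail_carton: Small blue and white carton, 90 x 66 x 35 mm, a bystander.
- tape_measure: Black tape measure, 61 x 84 x 58 mm, a bystander.
- big_nut: Large rusty nut, 38 x 40 x 22 mm, a bystander.
- handle_rest (a point): Fixed point on the bracket, on its -y side: where the middle of the red grip's underside lies with the handle down at mid float. The handle's centre line then runs 9 mm above it, along the bracket's x, 11 mm to either side in y as the pin floats. Grip: 18 mm thick, from 36 to 91 mm from the pin's axis.

How it is judged (in metres and radians):
On the way, in this order (a step that is already met when the one before it is completed fails the run):
1. the pin's handle is folded down onto its rest (value of joint hitch_pin below 0.06 rad), for 0.2 s.
2. the clip's straight leg has gone down into the pin's cross-hole (z of r_clip in the frame of pin_exit below -0.004 m and x of r_clip in the frame of pin_exit between -0.006 and 0.006 m and y of r_clip in the frame of pin_exit between 0.018 and 0.049 m), for 0.2 s.
At the end, for the whole second after the job is handed in: Handle down on its rest (within 0.1 rad); clip let go, at rest, straight leg in the pin's hole (5 mm sideways, upright within 0.25 rad, square across the pin within 0.4 rad), the pin in the bent leg's curve (seat point 5 mm above to 6 mm below the pin's axis) (value of joint hitch_pin below 0.1 rad and z of clip_seat in the frame of pin_exit between -0.006 and 0.005 m and x of clip_seat in the frame of pin_exit between -0.005 and 0.005 m and y of clip_seat in the frame of pin_exit between 0.018 and 0.049 m and angle between the z axis of r_clip and the z axis of pin_exit, either way round below 0.25 rad and angle between the x axis of r_clip and the x axis of pin_exit, either way round below 0.4 rad and linear speed of r_clip below 0.02 m/s); the robot touches nothing.
It fails at once if the clip is forced: more than 40 N between clip and coupling (contact force between r_clip and coupling above 40 N).
It fails at once if the handle is forced: more than 40 N between the fingers and the coupling (contact force between the fingers and coupling above 40 N).
It fails at once if a bystander (nail carton, tape measure, nut) is pushed more than 3 cm (distance of any of nail_carton, tape_measure, big_nut from where it was at the start of the episode above 0.03 m).
It also fails if it takes over 72 s, if anything falls off the work surface, if the arm or the gripper's body presses on something with over 40 N, if the wrist force passes 120 N, or if a joint passes its speed limit or range.

### The arm

A 6-joint arm with a two-finger parallel gripper is mounted at the origin on a cart in front of the work surface, level with it; the furniture and walls round the work are solid. World frame = base frame: x ahead of the robot, y to its left, z up, the work surface at z = 0. Lengths are in m, angles in degrees, forces in N, time in s.
With the tool pointing down it reaches from about 0.4 to 0.825 m from the base axis. Payload 7 kg.
Tool frame: the origin (TCP) lies at the very end of the fingers, on their centre line; the grasp point (between the pads) lies 19 mm behind it (r.hold_point_z is the distance from the TCP to the grasp point, in m); z points along the fingers, y is the direction in which the jaws open and shut (so a half turn about z gives the same grasp; the last joint's range is limited). The gripper opens to 88 mm and grips with 3 to 60 N. Pads are 19 mm wide; open, the fingers measure 130 mm over their backs; the gripper's body (78 mm by 193 mm) begins 47 mm behind the grasp point.
Start: joints at [-55.628, 20.546, 0.682, 0, -70.136, -16.507], TCP at [0.207, -0.642, 0.227] pointing down, gripper open.
Joint ranges: [-176.03, 176.03], [-82.01, 121.73], [-58.28, 71.71], [-173.87, 95.51], [-174.79, -0.11], [-173.66, 173.66]. Speed limits (degrees/s): [136.94, 136.94, 172.46, 180, 180, 180].

### API

Orientations are given as [roll, pitch, yaw] about the fixed x, y, z axes, in that order (R = Rz(yaw) Ry(pitch) Rx(roll)).
In Python, from plant import r gives the robot as it stands. The module is installed in compiled form; this text tells all that it offers.
- The arm moves only by the shell command python3 -m inch 'ROWS' [FORCE]. ROWS is text: rows parted by semicolons, each of 7 numbers parted by spaces: the shift along the tool's x, y, z in m, then the turn, a rotation vector about the tool's x, y, z in rad, then the opening, from 0 (shut) to 1 (fully open). In form: tx ty tz ax ay az jaw; .... A call has 1 to 20 rows; each row shifts and turns the commanded pose from where the row before left it, along the tool's axes as they then stand; what a row does not reach is not made up. A row lasts 1/12 s, in which the tool goes at most 41.7 mm and 7.16 degrees, less where a joint would pass 70% of its speed; a pose out of reach is approached as far as the arm can. A call with a gripper value outside its range is refused whole. The fingers move at their own pace and stop on an object; FORCE is the grip in N (left out, the last holds). Time passes only in rows, so rows that do not move let the fingers close. It gives the time, the measured TCP pose, the force and the opening at its end, in the units of the state.
- r.get_state(): the state, without advancing time (a new reading comes with each control period).
- r.capture(name): name is "scene" or "top" or "wrist"; returns the picture (384x512x3 uint8, red, green, blue); there is no depth.
- r.camera_params(name): a dict with "vfov" (degrees; the focal length in pixels is half the picture's height over the tangent of half this angle, whatever the lens; pixels are square), "cx", "cy" (the principal point, pixels), "R" (3x3) and "t" (3): a world point X has camera coordinates R X + t. Camera axes: x right, y down, z forward; pixel columns grow to the right and rows downward; lengths in m; the calibration is good to about 2 mm. A picture is of the moment at which its call begins: read the wrist's pose just before it. camera_params takes no time and is no camera call; for the wrist camera it gives the pose at the moment of the call.
- r.close_job(): hands the job in, once; it reports no verdict.
Trained networks look in the newest picture that a camera, given by its name, has taken for a name from the list of things; names that differ only in an ending like _2 or _b are one class to them, and where a whole thing is asked for, a point or a joint stands for the part that bears it (a point fixed in the world has none). Each returns a list of dicts, best first, with "p" (0 to 1); they miss things now and then, are a little off and sometimes report something else, mostly with a low value. They report only what shows in the picture. A call takes as long as a camera call.
- r.recognise(target, camera): "xy" ([column, row] in pixels, amid what is visible of it).
The state is a dict: "time_s": time; "joints": joint angles; "qd": joint speeds; "joint_torque": joint torques, N m; "tcp_pos": TCP position; "eef_rot": TCP orientation; "contact_force": force on the tool from outside, world axes, zero at the start; "moment": the same for the moment, N m; "gripper_width": finger opening in m.
Only numpy, scipy, OpenCV 4.12 (cv2) and the standard library are available. Lean on these libraries where they do the work, as an engineer would, in place of code of your own. Each camera call takes 0.05 s, during which the arm holds its last target.

## Working session

There is one attempt and no reset: what is moved stays moved. The work goes in short steps, Python scripts to look and compute and a shell command to move; the robot and the scene stay as the last step left them, time stands still between calls to the robot, and variables do not carry over. Pictures are saved under pics/ and viewed, and the job is handed in when it is done.

```bash
mkdir -p pics; ls
cat > h.py <<'E'
import numpy as np, cv2
from plant import r
from scipy.spatial.transform import Rotation as Ro
def K(n):
    p=r.camera_params(n); f=192/np.tan(np.radians(p['vfov'])/2)
    return p,f
def snap(n,fn):
    p,f=K(n); im=r.capture(n); cv2.imwrite('pics/'+fn+'.png',im[:,:,::-1]); return im,p,f
def ray(pf,xy):
    p,f=pf; R=np.array(p['R']);t=np.array(p['t'])
    d=R.T@np.array([(xy[0]-p['cx'])/f,(xy[1]-p['cy'])/f,1]); o=-R.T@t
    return o,d/np.linalg.norm(d)
def atz(pf,xy,z):
    o,d=ray(pf,xy); return o+d*(z-o[2])/d[2]
def tri(*rs):
    A=0;b=0
    for o,d in rs:
        M=np.eye(3)-np.outer(d,d);A=A+M;b=b+M@o
    return np.linalg.solve(A,b)
def proj(pf,X):
    p,f=pf; c=np.array(p['R'])@np.array(X)+np.array(p['t']); return np.array([p['cx']+f*c[0]/c[2],p['cy']+f*c[1]/c[2]])
def st():
    s=r.get_state(); print({k:np.round(s[k],4).tolist() for k in s if k not in('qd','joint_torque')})
E
python3 - <<'E'
from h import *
st()
for n in('scene','top','wrist'):
    im,p,f=snap(n,n+'0'); print(n,f,{k:np.round(v,4).tolist() for k,v in p.items()})
    for t in('coupling','hitch_pin','clip_block','r_clip','nail_carton','tape_measure','big_nut'):
        q=r.recognise(t,n); print(t,[(np.round(a['xy']).tolist(),round(a['p'],2)) for a in q[:2]])
E
```

```text
pics
{'time_s': 0.0, 'joints': [-55.6301, 20.5911, 0.6351, -0.0189, -70.1353, -16.5081], 'tcp_pos': [0.2069, -0.642, 0.2256], 'eef_rot': [179.9074, -0.0089, -162.1447], 'contact_force': [-0.1947, -0.5603, 0.1482], 'moment': [-0.0253, 0.0131, 0.0081], 'gripper_width': 0.0878}
scene 400.3137845955819 {'vfov': 51.247, 'cx': 257.391, 'cy': 194.662, 'R': [[0.4627, -0.8862, -0.0232], [-0.4811, -0.229, -0.8462], [0.7446, 0.4027, -0.5323]], 't': [-0.4141, 0.2761, 0.6259]}
coupling [([286.0, 219.0], 0.83)]
hitch_pin [([291.0, 197.0], 0.58)]
clip_block [([219.0, 189.0], 0.76)]
r_clip [([211.0, 161.0], 0.59)]
nail_carton []
tape_measure [([391.0, 219.0], 0.79)]
big_nut [([243.0, 256.0], 0.72), ([218.0, 190.0], 0.48)]
top 406.07845881887965 {'vfov': 50.611, 'cx': 246.6787, 'cy': 188.242, 'R': [[0.0063, -0.9997, -0.025], [-0.9884, -0.0025, -0.1516], [0.1515, 0.0257, -0.9881]], 't': [-0.1892, 0.5041, 1.1885]}
coupling [([273.0, 179.0], 0.78)]
hitch_pin [([285.0, 184.0], 0.63)]
clip_block [([200.0, 169.0], 0.88)]
r_clip [([340.0, 149.0], 0.61)]
nail_carton [([162.0, 199.0], 0.59)]
tape_measure [([339.0, 148.0], 0.83), ([162.0, 201.0], 0.22)]
big_nut [([258.0, 226.0], 0.56)]
wrist 339.5236217644128 {'vfov': 58.9762, 'cx': 252.8708, 'cy': 191.6011, 'R': [[-0.3071, 0.9517, 0.0004], [0.9134, 0.2946, 0.2811], [0.2674, 0.0867, -0.9597]], 't': [0.6752, -0.0343, 0.3914]}
coupling []
hitch_pin []
clip_block []
r_clip []
nail_carton []
tape_measure []
big_nut []
```

Run:
```python
import cv2
for n,(x0,y0,x1,y1) in (('scene0',(150,110,420,300)),('top0',(130,110,390,270))):
    im=cv2.imread('pics/%s.png'%n)[y0:y1,x0:x1]
    s=800/(x1-x0); cv2.imwrite('pics/%s_z.png'%n,cv2.resize(im,None,fx=s,fy=s,interpolation=cv2.INTER_CUBIC)[:600]); print(s)
```

```text
2.962962962962963
3.076923076923077
```

View pics/scene0_z.png

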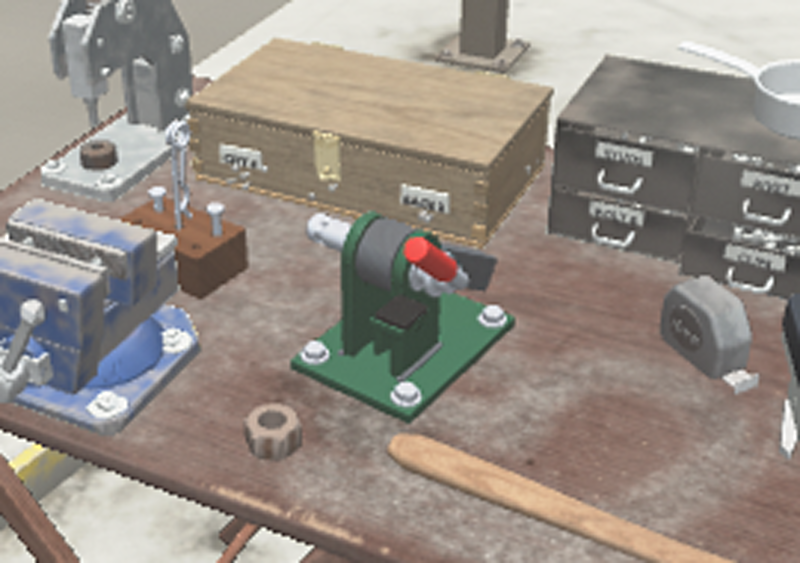

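View pics/top0_z.png

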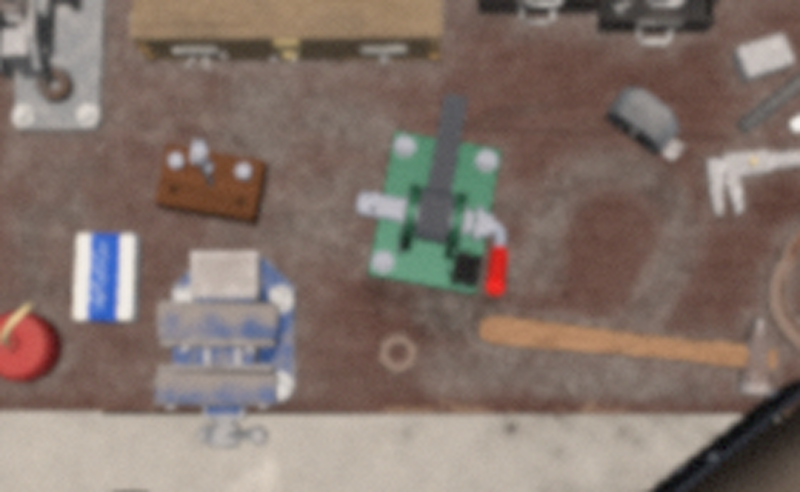

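Run:
```python
from h import *
T=K('top')
z=lambda a:(130+a[0]/3.0769,110+a[1]/3.0769)
s=lambda a:(150+a[0]/2.963,110+a[1]/2.963)
S=K('scene')
c=[atz(T,z(a),.01) for a in((396,132),(500,150),(476,292),(369,275))]
print('plate',np.round(c,4),np.mean(c,0))
c=[atz(S,s(a),.01) for a in((516,320),(408,415),(292,363))]
print('plateS',np.round(c,4))
for a in((358,203),(408,210),(480,222)): print('pin',np.round(atz(T,z(a),.095),4))
print('pinS',tri(ray(T,z((358,203))),ray(S,s((312,224)))))
print('grip end',tri(ray(T,z((497,293))),ray(S,s((415,250)))))
print('grip beg',tri(ray(T,z((497,250))),ray(S,s((452,272)))))
c=[atz(T,z(a),.04) for a in((167,142),(265,155),(255,222),(157,206))]
print('block',np.round(c,4),np.mean(c,0))
print('coil',tri(ray(T,z((199,150))),ray(S,s((177,135)))))
print('legtop',[np.round(atz(T,z(a),.04),4) for a in ((210,184),)], atz(S,s((182,226)),.04))
print('nut',atz(T,z((398,352)),.02),'carton',atz(T,z((105,277)),.035),'tape',atz(T,z((642,120)),.05))
```

```text
plate [[ 0.6206 -0.2231  0.01  ]
 [ 0.602  -0.3281  0.01  ]
 [ 0.4578 -0.3028  0.01  ]
 [ 0.4744 -0.1965  0.01  ]] [ 0.53868898 -0.26265399  0.01      ]
plateS [[ 0.6002 -0.33    0.01  ]
 [ 0.4576 -0.3004  0.01  ]
 [ 0.4746 -0.1974  0.01  ]]
pin [ 0.5317 -0.1874  0.095 ]
pin [ 0.5251 -0.2342  0.095 ]
pin [ 0.5139 -0.3013  0.095 ]
pinS [ 0.53090206 -0.18745128  0.09910569]
grip end [ 0.43993476 -0.31051208  0.16090622]
grip beg [ 0.48485991 -0.31642717  0.11924989]
block [[ 0.603   0.0042  0.04  ]
 [ 0.5899 -0.0936  0.04  ]
 [ 0.5227 -0.0849  0.04  ]
 [ 0.5385  0.0122  0.04  ]] [ 0.56353532 -0.04052566  0.04      ]
coil [ 0.57561375 -0.04020627  0.12236189]
legtop [array([ 0.5606, -0.0397,  0.04  ])] [ 0.56723907 -0.04123861  0.04      ]
nut [ 0.39732395 -0.22547645  0.02      ] carton [0.46848562 0.06220342 0.035     ] tape [ 0.6229287  -0.46337594  0.05      ]
```

```bash
cat >> h.py <<'E'
def tool():
    s=r.get_state(); return np.array(s['tcp_pos']),Ro.from_euler('xyz',s['eef_rot'],degrees=True)
def plan(pos,rpy):
    p,R=tool(); G=Ro.from_euler('xyz',rpy,degrees=True)
    d=(R.inv()*G).as_rotvec(); print('turn first (tool rotvec rad)',np.round(d,4),'deg',np.round(np.degrees(np.linalg.norm(d)),2),' then shift (new tool axes)',np.round(G.inv().apply(np.array(pos)-p),4),' shift in present axes',np.round(R.inv().apply(np.array(pos)-p),4))
E
python3 - <<'E'
from h import *
p,R=tool(); P,f=K('wrist'); C=-np.array(P['R']).T@P['t']
print('cam in tool',R.inv().apply(C-p),'axes',np.round(R.inv().as_matrix()@np.array(P['R']).T,3))
plan([0.46,-0.27,0.30],[180,0,170.2])
E
```

```text
cam in tool [ 0.07680378 -0.00042879 -0.15841083] axes [[ 0.    -0.96  -0.281]
 [ 1.     0.     0.001]
 [-0.    -0.281  0.96 ]]
turn first (tool rotvec rad) [-1.000e-04  0.000e+00  4.828e-01] deg 27.66  then shift (new tool axes) [-0.1859  0.4101 -0.0734]  shift in present axes [-0.355   0.2769 -0.0734]
```

View pics/wrist0.png

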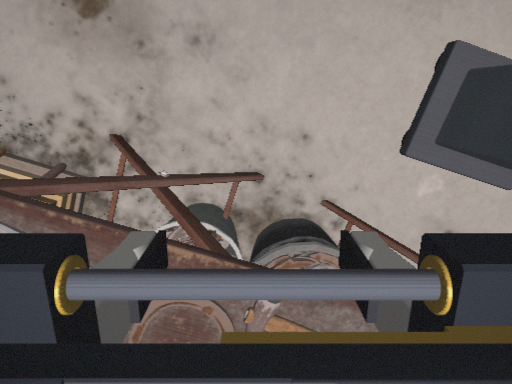

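Run:
```python
from h import *
plan([0.56,-0.22,0.26],[180,0,170.2])
```

```text
turn first (tool rotvec rad) [-1.000e-04  0.000e+00  4.828e-01] deg 27.66  then shift (new tool axes) [-0.2759  0.4764 -0.0334]  shift in present axes [-0.4655  0.2938 -0.0334]
```

```bash
python3 -m inch '0 0 -0.006 0 0 0.0966 1; 0 0 -0.006 0 0 0.0966 1; 0 0 -0.006 0 0 0.0966 1; 0 0 -0.006 0 0 0.0966 1; 0 0 -0.006 0 0 0.0964 1; -0.02 0.034 0 0 0 0 1; -0.02 0.034 0 0 0 0 1; -0.02 0.034 0 0 0 0 1; -0.02 0.034 0 0 0 0 1; -0.02 0.034 0 0 0 0 1; -0.02 0.034 0 0 0 0 1; -0.02 0.034 0 0 0 0 1; -0.02 0.034 0 0 0 0 1; -0.02 0.034 0 0 0 0 1; -0.02 0.034 0 0 0 0 1; -0.02 0.034 0 0 0 0 1; -0.02 0.034 0 0 0 0 1; -0.02 0.034 0 0 0 0 1; -0.016 0.034 0 0 0 0 1'
python3 -m inch '0 0 0 0 0 0 0;0 0 0 0 0 0 0;0 0 0 0 0 0 0'
python3 - <<'E'
from h import *
st(); im,p,f=snap('wrist','w1')
print({k:np.round(v,4).tolist() for k,v in p.items()})
for t in('coupling','hitch_pin','clip_block','r_clip'):
        q=r.recognise(t,'wrist'); print(t,[(np.round(a['xy']).tolist(),round(a['p'],2)) for a in q[:2]])
st()
E
```

```text
time_s: 2.78
tcp_pos: [0.5614, -0.2186, 0.2568]
eef_rot: [-180.0, 0.0, 170.2]
contact_force: [1.4, -0.6, -0.1]
gripper_width: 0.0877
time_s: 3.03
tcp_pos: [0.56, -0.2201, 0.2565]
eef_rot: [-180.0, -0.0, 170.3]
contact_force: [0.3, 0.5, 0.1]
gripper_width: 0.0729
{'time_s': 3.0333, 'joints': [-2.8699, 12.6902, -6.3453, 0.0023, -70.984, -96.8756], 'tcp_pos': [0.56, -0.2201, 0.2565], 'eef_rot': [-179.9956, -0.0191, 170.2553], 'contact_force': [0.2994, 0.5178, 0.0919], 'moment': [-0.0607, 0.0249, 0.0013], 'gripper_width': 0.0729}
{'vfov': 58.9762, 'cx': 252.8708, 'cy': 191.6011, 'R': [[0.1689, 0.9856, -0.0003], [0.946, -0.162, 0.2806], [0.2765, -0.0476, -0.9598]], 't': [0.1231, -0.6084, 0.2544]}
coupling [([208.0, 136.0], 0.73)]
hitch_pin [([139.0, 129.0], 0.6), ([452.0, 160.0], 0.55)]
clip_block [([404.0, 133.0], 0.65), ([487.0, 37.0], 0.22)]
r_clip [([451.0, 159.0], 0.65)]
{'time_s': 3.2833, 'joints': [-2.9921, 12.6538, -6.3474, 0.0021, -70.9772, -96.894], 'tcp_pos': [0.5595, -0.2213, 0.2568], 'eef_rot': [179.9994, 0.0217, 170.1146], 'contact_force': [-0.1308, -1.0526, -0.2694], 'moment': [-0.064, -0.005, 0.0103], 'gripper_width': 0.0529}
```

View pics/w1.png

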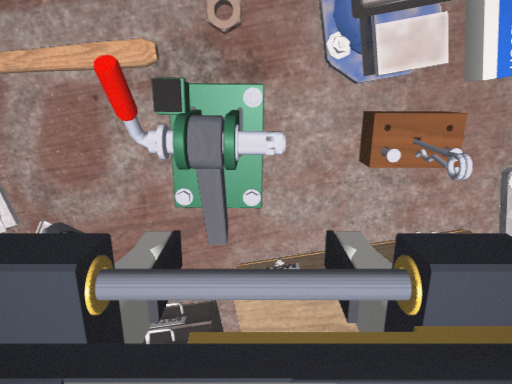

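```bash
cat >> h.py <<'E'
def zoom(src,dst,x0,y0,x1,y1):
    im=cv2.imread('pics/%s.png'%src)[y0:y1,x0:x1]; s=min(800/(x1-x0),600/(y1-y0))
    cv2.imwrite('pics/%s.png'%dst,cv2.resize(im,None,fx=s,fy=s,interpolation=cv2.INTER_CUBIC)); print(dst,'scale',s)
E
python3 -c "
from h import *
zoom('w1','w1a',80,40,300,205); zoom('w1','w1b',350,100,480,180)"
```

```text
w1a scale 3.6363636363636362
w1b scale 6.153846153846154
```

View pics/w1a.png

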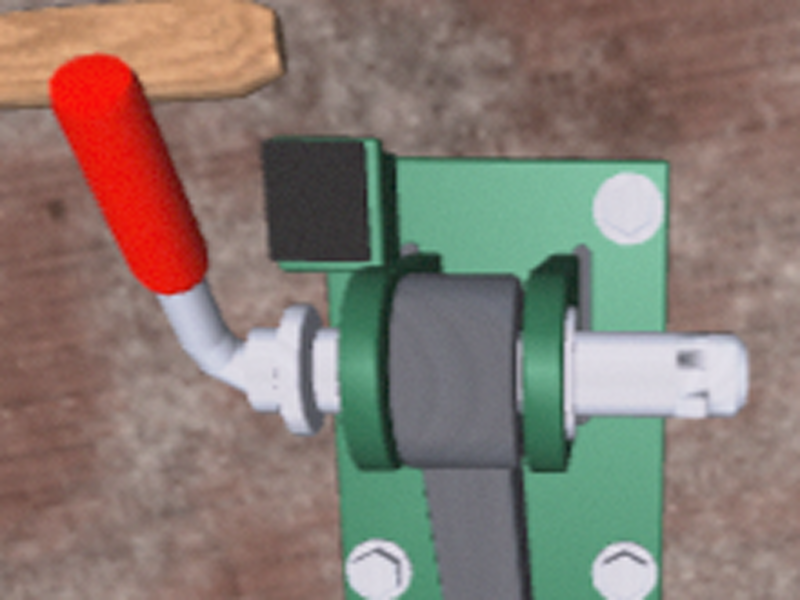

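View pics/w1b.png

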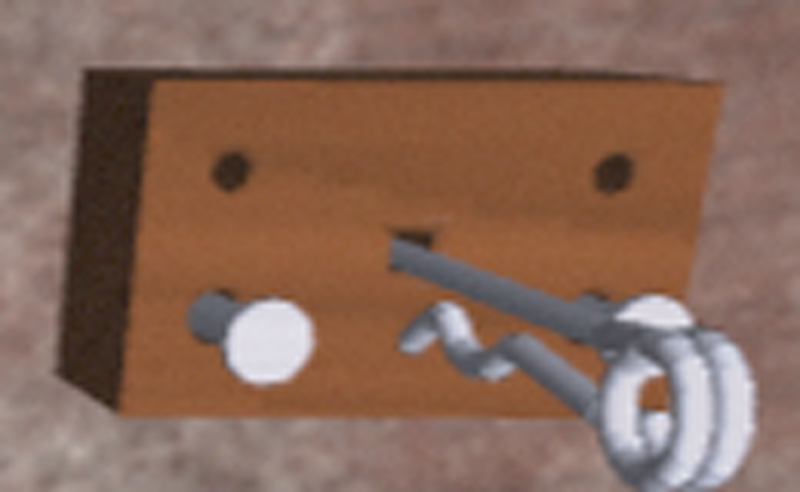

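Run:
```python
from h import *
W=({'vfov': 58.9762, 'cx': 252.8708, 'cy': 191.6011, 'R': [[0.1689, 0.9856, -0.0003], [0.946, -0.162, 0.2806], [0.2765, -0.0476, -0.9598]], 't': [0.1231, -0.6084, 0.2544]},339.5236)
a=lambda q:(80+q[0]/3.6364-.36,40+q[1]/3.6364-.36)
b=lambda q:(350+q[0]/6.1538-.42,100+q[1]/6.1538-.42)
print('corner',atz(W,a((668,160)),.01),'bolts',atz(W,a((628,208)),.018),atz(W,a((624,574)),.018),atz(W,a((378,572)),.018))
# silhouettes of the pin at two edges -> centre
for x in(600,660,740): print('pin',x,atz(W,a((x,374)),.095))
print('ear+ outer top',atz(W,a((575,375)),.095),'collar',atz(W,a((300,370)),.095))
T=K('top'); z=lambda a:(130+a[0]/3.0769,110+a[1]/3.0769)
print('tip tri',tri(ray(W,a((745,374))),ray(T,z((357,203)))))
print('grip beg,end',tri(ray(W,a((170,275))),ray(T,z((499,248)))),tri(ray(W,a((95,75))),ray(T,z((496,290)))))
print('block',[np.round(atz(W,b(q),.04),4) for q in((152,80),(722,85),(685,418),(118,412))])
print('hole',atz(W,b((415,245)),.04),'leg',atz(W,b((395,252)),.045))
print('coil at z=.122',atz(W,b((680,410)),.122), 'upper',atz(W,b((640,340)),.110))
```

```text
corner [ 0.47704004 -0.19453958  0.01      ] bolts [ 0.48907973 -0.20928189  0.018     ] [ 0.60582385 -0.23070155  0.018     ] [ 0.59115458 -0.31217598  0.018     ]
pin 600 [ 0.5277678  -0.22315002  0.095     ]
pin 660 [ 0.5303921  -0.20783224  0.095     ]
pin 740 [ 0.53389105 -0.18740924  0.095     ]
ear+ outer top [ 0.52692901 -0.22957947  0.095     ] collar [ 0.51363835 -0.29949438  0.095     ]
tip tri [ 0.53690485 -0.18516266  0.07140387]
grip beg,end [ 0.484997   -0.31608048  0.12267759] [ 0.44396831 -0.31084965  0.14810985]
block [array([ 0.5271, -0.0825,  0.04  ]), array([0.5448, 0.0158, 0.04  ]), array([0.6041, 0.0095, 0.04  ]), array([ 0.5855, -0.0928,  0.04  ])]
hole [ 0.56391104 -0.03815687  0.04      ] leg [ 0.5634978  -0.04394438  0.045     ]
coil at z=.122 [ 0.57662983 -0.03875833  0.122     ] upper [ 0.56874298 -0.03764191  0.11      ]
```

Run:
```python
from h import *
plan([0.4515,-.3115,0.185],[180,0,170.1])
```

```text
turn first (tool rotvec rad) [0.     0.0004 0.0003] deg 0.03  then shift (new tool axes) [ 0.0909 -0.1074  0.0718]  shift in present axes [ 0.0909 -0.1074  0.0718]
```

```bash
python3 -m inch '0.02 -0.025 0 0 0 0 0;0.02 -0.025 0 0 0 0 0;0.02 -0.025 0.012 0 0 0 0;0.02 -0.025 0.02 0 0 0 0;0.011 -0.0075 0.02 0 0 0 0;0 0 0.02 0 0 0 0;0 0 0.012 0 0 0 0;0 0 0.008 0 0 0 0;0 0 0.008 0 0 0 0;0 0 0.008 0 0 0 0;0 0 0.008 0 0 0 0; 0 0 0 0 0 0 0'
```

```text
time_s: 4.28
tcp_pos: [0.4517, -0.3112, 0.1401]
eef_rot: [-180.0, -0.0, 170.2]
contact_force: [-0.0, -1.5, 1.0]
gripper_width: 0.0003
```

Run:
```python
from h import *
st(); snap('scene','s1'); zoom('s1','s1z',220,90,380,210); st()
```

```text
{'time_s': 4.2833, 'joints': [-14.0829, 12.9634, -22.1976, 0.0172, -54.8607, -85.7485], 'tcp_pos': [0.4517, -0.3112, 0.1401], 'eef_rot': [-179.9876, -0.0226, 170.1785], 'contact_force': [-0.01, -1.4863, 1.0451], 'moment': [-0.1832, 0.0051, 0.014], 'gripper_width': 0.0003}
s1z scale 5.0
{'time_s': 4.3333, 'joints': [-14.0693, 12.9428, -22.1462, 0.0116, -54.9072, -85.7496], 'tcp_pos': [0.4521, -0.3111, 0.1406], 'eef_rot': [-179.9902, 0.0031, 170.1878], 'contact_force': [-0.1059, 0.3415, 0.6153], 'moment': [-0.0099, -0.0444, 0.0004], 'gripper_width': 0.0003}
```

View pics/s1z.png

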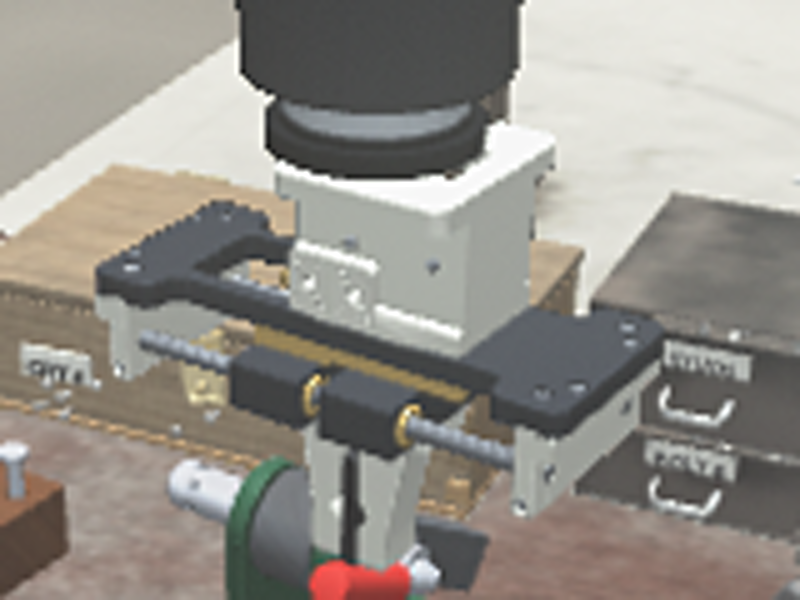

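```bash
python3 -m inch '0 0 0.004 0 0 0 0;0 0 0.004 0 0 0 0;0 0 0.004 0 0 0 0;0 0 0.003 0 0 0 0;0 0 0 0 0 0 0'
python3 - <<'E'
from h import *
st(); snap('wrist','w2'); snap('scene','s2'); zoom('s2','s2z',220,130,380,250); st()
E
```

```text
time_s: 4.75
tcp_pos: [0.4517, -0.3106, 0.1248]
eef_rot: [180.0, -0.1, 170.2]
contact_force: [-0.9, -1.0, 2.0]
gripper_width: 0.0004
{'time_s': 4.75, 'joints': [-14.0397, 13.8902, -23.2504, -0.0093, -52.9166, -85.7526], 'tcp_pos': [0.4517, -0.3106, 0.1248], 'eef_rot': [179.9884, -0.0565, 170.2021], 'contact_force': [-0.9455, -0.9814, 2.0407], 'moment': [-0.0922, 0.2238, -0.0446], 'gripper_width': 0.0004}
s2z scale 5.0
{'time_s': 4.85, 'joints': [-14.0369, 13.8717, -23.2142, -0.0149, -52.9357, -85.7538], 'tcp_pos': [0.452, -0.3106, 0.1252], 'eef_rot': [179.9865, -0.0207, 170.2003], 'contact_force': [-0.1079, -0.2845, -0.6299], 'moment': [-0.0701, -0.0027, 0.0494], 'gripper_width': 0.0005}
```

View pics/w2.png

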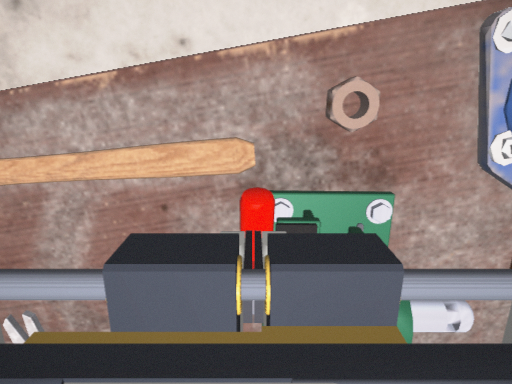

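View pics/s2z.png

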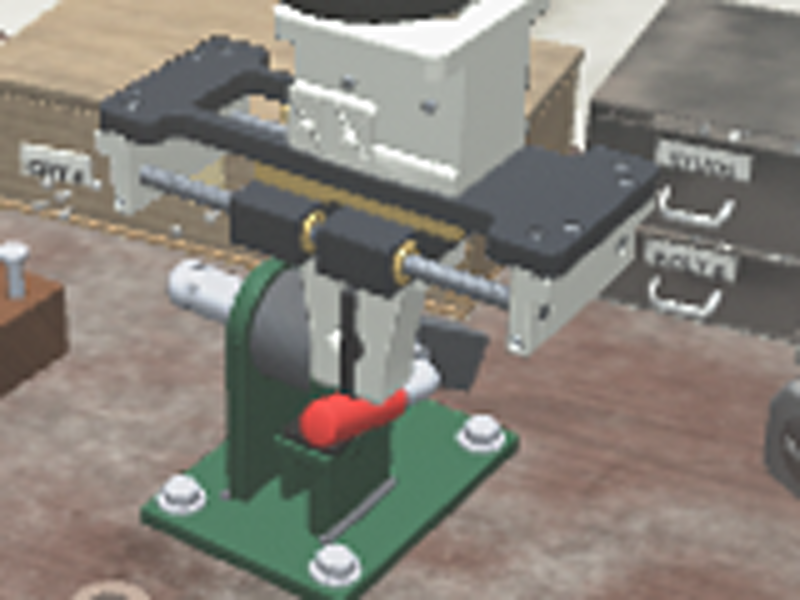

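The fingers are on the grip (scene zoom about 360,400) and it is going down. Carrying on, with finer steps as it nears the rest.

```bash
python3 -m inch '0 0 0.004 0 0 0 0;0 0 0.004 0 0 0 0;0 0 0.004 0 0 0 0;0 0 0.003 0 0 0 0;0 0 0.002 0 0 0 0; 0 0 0 0 0 0 0'; python3 -m inch '0 0 0.001 0 0 0 0; 0 0 0.001 0 0 0 0;0 0 0 0 0 0 0'; python3 -m inch '0 0 0.001 0 0 0 0; 0 0 0 0 0 0 0'
```

```text
time_s: 5.35
tcp_pos: [0.4516, -0.3106, 0.1078]
eef_rot: [180.0, -0.1, 170.2]
contact_force: [-0.8, 0.5, -0.8]
gripper_width: 0.0003
time_s: 5.6
tcp_pos: [0.4521, -0.3108, 0.1065]
eef_rot: [180.0, 0.0, 170.2]
contact_force: [-1.0, 0.6, 0.7]
gripper_width: 0.0001
time_s: 5.77
tcp_pos: [0.452, -0.3108, 0.1055]
eef_rot: [180.0, 0.0, 170.2]
contact_force: [-1.9, 1.2, 2.3]
gripper_width: 0.0004
```

```bash
for i in 1; do python3 -m inch '0 0 0.001 0 0 0 0; 0 0 0 0 0 0 0'; done; python3 -m inch '0 0 0.001 0 0 0 0; 0 0 0 0 0 0 0';python3 - <<'E'
from h import *
snap('scene','s3'); zoom('s3','s3z',220,130,380,250); st()
E
```

```text
time_s: 5.93
tcp_pos: [0.4519, -0.3108, 0.1045]
eef_rot: [180.0, -0.0, 170.2]
contact_force: [-1.7, 1.0, 3.1]
gripper_width: 0.0004
time_s: 6.1
tcp_pos: [0.452, -0.3108, 0.1041]
eef_rot: [-180.0, -0.0, 170.2]
contact_force: [-3.6, 1.9, 7.8]
gripper_width: 0.0003
s3z scale 5.0
{'time_s': 6.15, 'joints': [-14.04, 15.2258, -24.641, 0.0127, -50.1344, -85.7501], 'tcp_pos': [0.4519, -0.3108, 0.1041], 'eef_rot': [-179.9904, -0.0019, 170.2181], 'contact_force': [-3.4942, 2.2608, 8.5591], 'moment': [0.8183, 1.4535, 0.0452], 'gripper_width': -0.0001}
```

View pics/s3z.png

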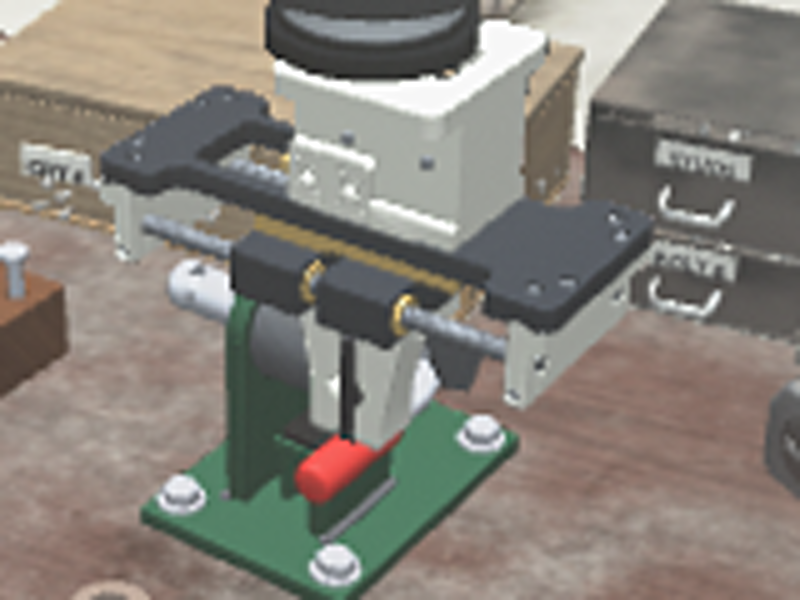

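Force rises at z = 0.104, exactly the predicted height of the grip's top at rest. One more mm and a short hold, then lift off and look.

```bash
python3 -m inch '0 0 0.0007 0 0 0 0; 0 0 0 0 0 0 0; 0 0 0 0 0 0 0; 0 0 0 0 0 0 0'; python3 -m inch '0 0 -0.01 0 0 0 0; 0 0 -0.03 0 0 0 0; -0.02 0.025 -0.04 0 0 0 0;-0.03 0.026 -0.03 0 0 0 0;-0.03 0.026 -0.02 0 0 0 0;-0.03 0.026 -0.015 0 0 0 0;0 0.01 0 0 0 0 0.5;0 0 0 0 0 0 0.5;0 0 0 0 0 0 0.5;0 0 0 0 0 0 0.5'
python3 - <<'E'
from h import *
st();P=snap('wrist','w3')[1:]; zoom('w3','w3z',60,30,300,210); st()
import pickle; pickle.dump(P,open('w3.pkl','wb'))
E
```

```text
time_s: 6.48
tcp_pos: [0.452, -0.3108, 0.104]
eef_rot: [-180.0, 0.0, 170.2]
contact_force: [-5.2, 4.2, 14.5]
gripper_width: 0.0004
time_s: 7.32
tcp_pos: [0.5664, -0.2273, 0.2336]
eef_rot: [180.0, -0.0, 170.2]
contact_force: [-0.4, -0.4, -0.1]
gripper_width: 0.0216
{'time_s': 7.3167, 'joints': [-3.5533, 14.2813, -7.2518, -0.0075, -68.5035, -96.2404], 'tcp_pos': [0.5664, -0.2273, 0.2336], 'eef_rot': [179.997, -0.0371, 170.2035], 'contact_force': [-0.3564, -0.4431, -0.0839], 'moment': [-0.0691, -0.0551, 0.0054], 'gripper_width': 0.0216}
w3z scale 3.3333333333333335
{'time_s': 7.3667, 'joints': [-3.5817, 14.2743, -7.2572, -0.0044, -68.5075, -96.2448], 'tcp_pos': [0.5662, -0.2276, 0.2336], 'eef_rot': [-179.9998, -0.0392, 170.1719], 'contact_force': [0.1781, -0.0366, -0.265], 'moment': [-0.0882, 0.0146, -0.0231], 'gripper_width': 0.0255}
```

View pics/w3.png

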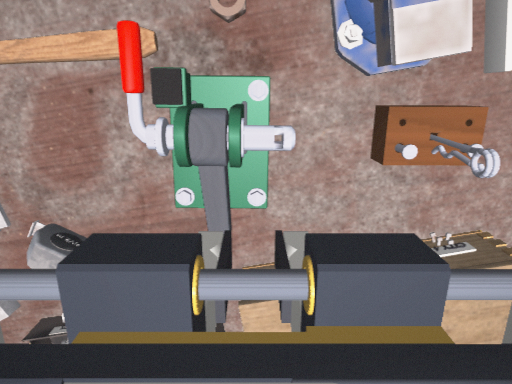

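View pics/w3z.png

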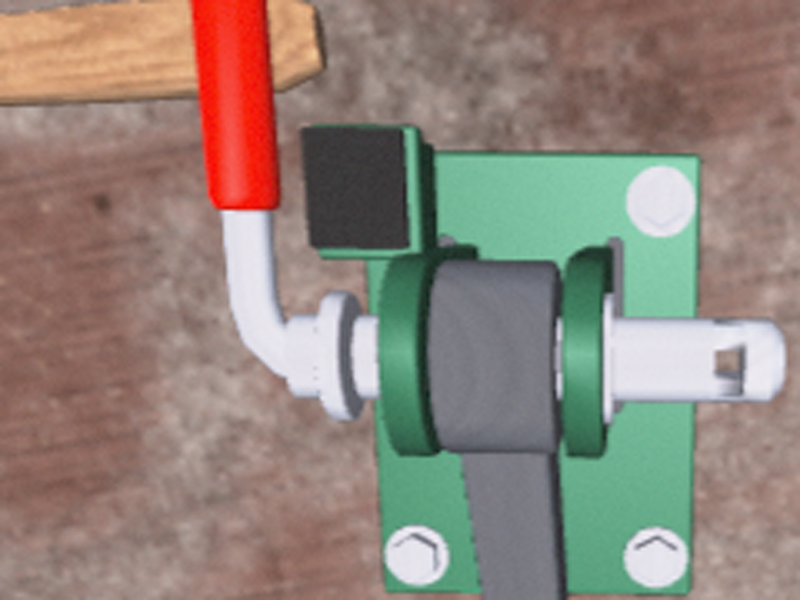

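```bash
cat >> h.py <<'E'
YB=-9.9; UX=np.array([np.cos(np.radians(YB)),np.sin(np.radians(YB)),0]); UY=np.array([-UX[1],UX[0],0]); O=np.array([.5214,-.2597,0])
def B(X): d=np.array(X)-O; return np.round([d@UX,d@UY,d[2]],4)
def W_(b): return O+b[0]*UX+b[1]*UY+np.array([0,0,b[2]])
E
python3 - <<'E'
from h import *
import pickle; W=pickle.load(open('w3.pkl','rb'))
a=lambda q:(60+q[0]/3.3333-.35,30+q[1]/3.3333-.35)
for z in(.06,.07,.08,.086): print('pad',z,[B(atz(W,a(q),z)) for q in((303,127),(405,127),(408,250),(312,248))])
for z in (.095,): print('handle c',[B(atz(W,a(q),z)) for q in((231,30),(245,205))])
print('grip tip',B(atz(W,(129,24),.095)),'grip inner end',B(atz(W,a((245,209)),.1)))
print('pin',[B(atz(W,a((x,360)),.095)) for x in(630,690,785)])
print('hole',[B(atz(W,a((x,y),),.106)) for x,y in((714,370),(745,370),(730,345),(730,395))],B(atz(W,a((730,368)),.106)))
print('ear outer edge', B(atz(W,a((612,360)),.095)), B(atz(W,a((607,360)),.121)))
print('plate corners',[B(atz(W,a(q),.01)) for q in((699,155),(692,592))], 'bolts',[B(atz(W,a(q),.018)) for q in((660,202),(655,556),(416,555))])
E
```

```text
pad 0.06 [array([-0.0593, -0.0554,  0.06  ]), array([-0.0594, -0.0273,  0.06  ]), array([-0.0265, -0.0283,  0.06  ]), array([-0.027 , -0.0555,  0.06  ])]
pad 0.07 [array([-0.0587, -0.0526,  0.07  ]), array([-0.0587, -0.0253,  0.07  ]), array([-0.0268, -0.0263,  0.07  ]), array([-0.0273, -0.0527,  0.07  ])]
pad 0.08 [array([-0.058 , -0.0498,  0.08  ]), array([-0.0581, -0.0233,  0.08  ]), array([-0.0271, -0.0242,  0.08  ]), array([-0.0276, -0.0499,  0.08  ])]
pad 0.086 [array([-0.0576, -0.0481,  0.086 ]), array([-0.0577, -0.0221,  0.086 ]), array([-0.0273, -0.023 ,  0.086 ]), array([-0.0278, -0.0482,  0.086 ])]
handle c [array([-0.0791, -0.0611,  0.095 ]), array([-0.0385, -0.0616,  0.095 ])]
grip tip [-0.0898 -0.06    0.095 ] grip inner end [-0.0376 -0.06    0.1   ]
pin [array([0.0001, 0.0352, 0.095 ]), array([0.0001, 0.0509, 0.095 ]), array([0.    , 0.0757, 0.095 ])]
hole [array([0.0012, 0.0566, 0.106 ]), array([0.0011, 0.0644, 0.106 ]), array([-0.0051,  0.0604,  0.106 ]), array([0.0075, 0.0607, 0.106 ])] [0.0006 0.0606 0.106 ]
ear outer edge [0.0001 0.0305 0.095 ] [-0.0032  0.0301  0.121 ]
plate corners [array([-0.0544,  0.0564,  0.01  ]), array([0.0932, 0.0562, 0.01  ])] bolts [array([-0.0399,  0.0439,  0.018 ]), array([0.0773, 0.0428, 0.018 ]), array([ 0.0772, -0.0398,  0.018 ])]
```

Run:
```python
from h import *
snap('scene','s4'); snap('top','t4'); zoom('s4','s4z',180,130,340,250); zoom('t4','t4z',180,130,310,220)
```

```text
s4z scale 5.0
t4z scale 6.153846153846154
```

View pics/s4z.png

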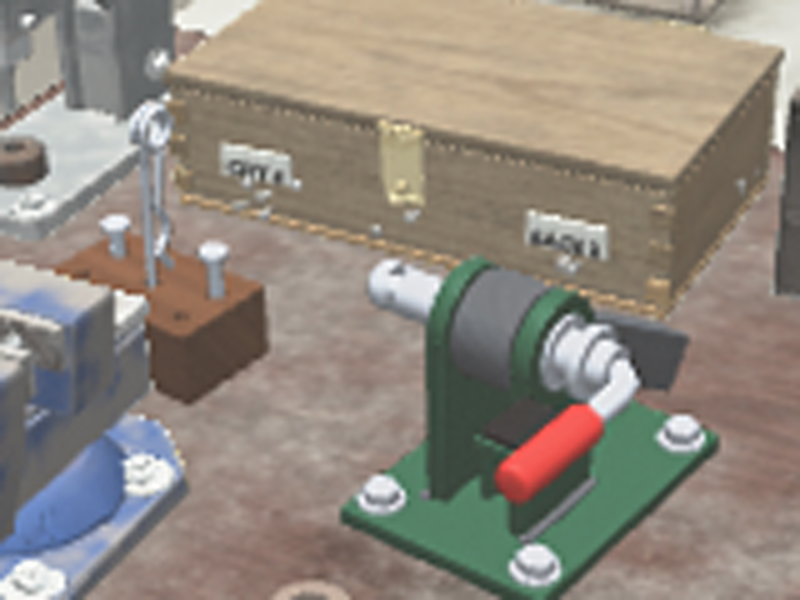

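View pics/t4z.png

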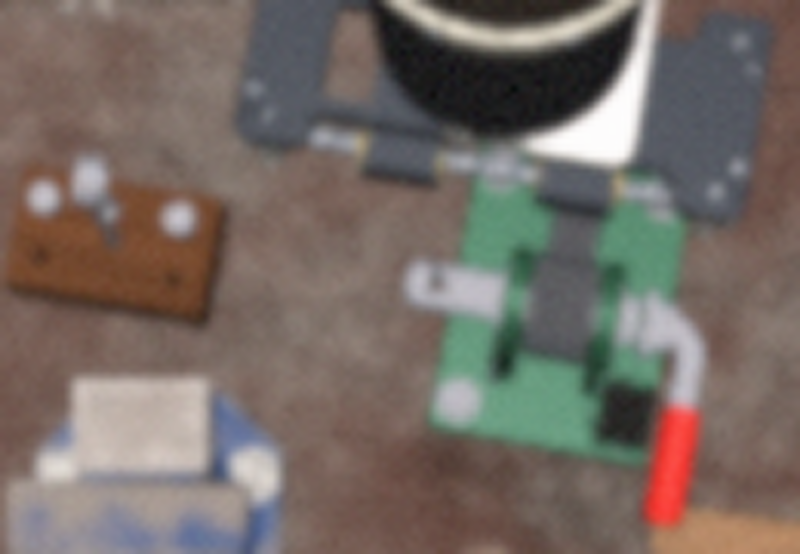

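Run:
```python
from h import *
import pickle; W=pickle.load(open('w3.pkl','rb')); T=K('top'); S=K('scene')
s=lambda q:(180+q[0]/5-.4,130+q[1]/5-.4)
t=lambda q:(180+q[0]/6.1538-.42,130+q[1]/6.1538-.42)
a=lambda q:(60+q[0]/3.3333-.35,30+q[1]/3.3333-.35)
def f(n,*rs):
    X=tri(*rs); print(n,np.round(X,4),B(X))
f('grip tip S,W',ray(S,s((514,483))),ray(W,(129,26)))
f('grip tip S,T',ray(S,s((514,483))),ray(T,t((664,518))))
f('grip in S,W',ray(S,s((590,418))),ray(W,a((245,205))))
f('pad S,W',ray(S,s((522,425))),ray(W,a((356,188))))
f('pad S,T',ray(S,s((522,425))),ray(T,t((627,415))))
f('hole S,T',ray(S,s((397,269))),ray(T,t((436,283))))
f('hole S,T,W',ray(S,s((397,269))),ray(T,t((436,283))),ray(W,a((730,368))))
f('coil S,T',ray(S,s((152,125))),ray(T,t((90,176))))
f('coil S,W',ray(S,s((152,125))),ray(W,(486,160)))
print('leg at hole',atz(S,s((152,285)),.04),atz(T,t((113,240)),.04),atz(W,(434,136),.04))
print('pins',atz(T,t((43,197)),.065),atz(T,t((179,218)),.065),atz(S,s((115,224)),.065),atz(S,s((214,250)),.065),atz(W,(410,151),.065))
zoom('w3','w3b',360,95,512,190)
```

```text
grip tip S,W [ 0.424  -0.3031  0.0958] [-0.0885 -0.0595  0.0958]
grip tip S,T [ 0.4225 -0.304   0.0971] [-0.0898 -0.0606  0.0971]
grip in S,W [ 0.4732 -0.3131  0.0981] [-0.0383 -0.0608  0.0981]
pad S,W [ 0.4724 -0.2858  0.0874] [-0.0438 -0.0341  0.0874]
pad S,T [ 0.4708 -0.2868  0.0886] [-0.0452 -0.0354  0.0886]
hole S,T [ 0.5299 -0.1985  0.1082] [-0.0021  0.0617  0.1082]
hole S,T,W [ 0.5309 -0.199   0.1078] [-0.0011  0.0614  0.1078]
coil S,T [ 0.5772 -0.0395  0.1241] [0.0171 0.2265 0.1241]
coil S,W [ 0.5731 -0.0417  0.1265] [0.0134 0.2236 0.1265]
leg at hole [ 0.56434383 -0.03885375  0.04      ] [ 0.56439898 -0.03864846  0.04      ] [ 0.56509901 -0.03829008  0.04      ]
pins [ 0.58053658 -0.00778724  0.065     ] [ 0.57020841 -0.07414316  0.065     ] [ 0.57262568 -0.01367163  0.065     ] [ 0.57165742 -0.07309888  0.065     ] [ 0.57049899 -0.07408882  0.065     ]
w3b scale 5.2631578947368425
```

View pics/w3b.png

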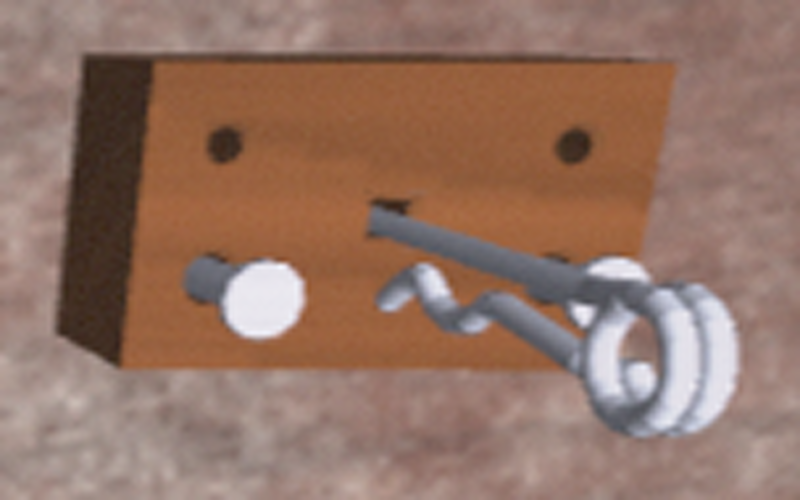

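```bash
python3 - <<'E'
from h import *
plan([0.60,-0.045,0.25],[180,0,170.1])
E
python3 -m inch '0 0.03 0 0 0 0 0.5; 0 0.035 -0.003 0 0 0 0.5;0 0.035 -0.004 0 0 0 0.5;0 0.035 -0.004 0 0 0 0.5;0 0.03 -0.004 0 0 0 0.5;0 0.02 0 0 0 0 0.5;0 0 0 0 0 0 0.5;0 0 0 0 0 0 0.5;0 0 0 0 0 0 0.5'
python3 - <<'E'
from h import *
st();P=snap('wrist','w4')[1:]; zoom('w4','w4z',180,90,330,200); st()
import pickle; pickle.dump(P,open('w4.pkl','wb'))
E
```

```text
turn first (tool rotvec rad) [-0.0001 -0.0004  0.0008] deg 0.05  then shift (new tool axes) [-0.0018  0.1859 -0.0162]  shift in present axes [-0.002   0.1859 -0.0162]
time_s: 8.22
tcp_pos: [0.5981, -0.0454, 0.2489]
eef_rot: [-180.0, -0.0, 170.2]
contact_force: [-1.0, -0.9, -0.2]
gripper_width: 0.0438
{'time_s': 8.2167, 'joints': [14.3084, 12.7555, -7.2555, 0.0039, -70.008, -114.1229], 'tcp_pos': [0.5981, -0.0454, 0.2489], 'eef_rot': [-179.9888, -0.0158, 170.1868], 'contact_force': [-0.9808, -0.9384, -0.1946], 'moment': [-0.0505, -0.0304, -0.0202], 'gripper_width': 0.0438}
w4z scale 5.333333333333333
{'time_s': 8.2667, 'joints': [14.2773, 12.7554, -7.2525, 0.0045, -70.0085, -114.1274], 'tcp_pos': [0.5981, -0.0457, 0.2489], 'eef_rot': [-179.9895, -0.0132, 170.1514], 'contact_force': [0.6059, 0.5542, -0.3337], 'moment': [-0.025, 0.0478, -0.0649], 'gripper_width': 0.0439}
```

View pics/w4.png

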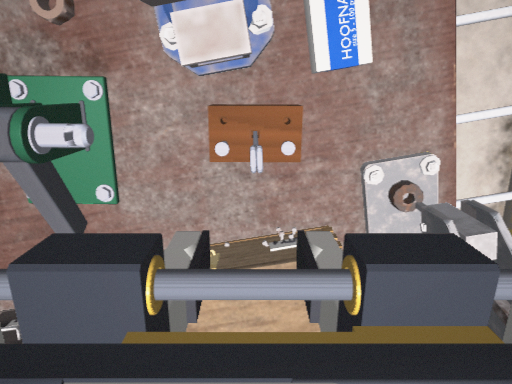

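View pics/w4z.png

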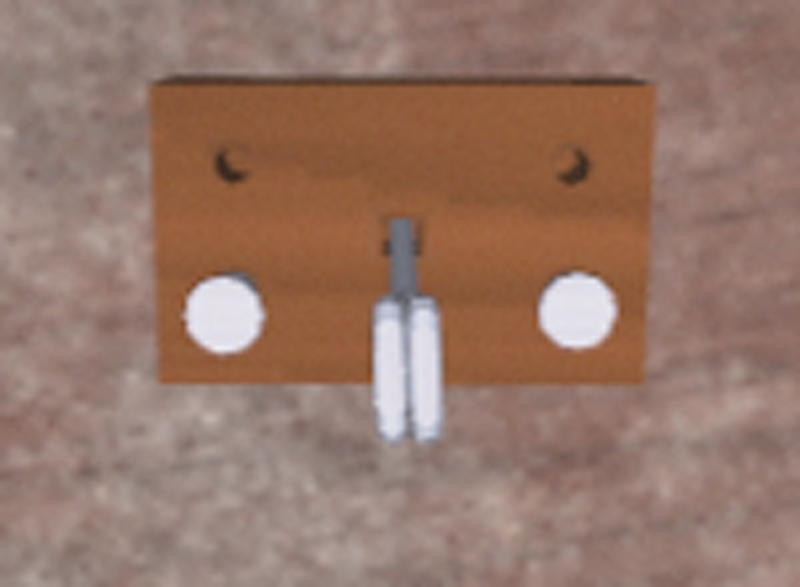

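Run:
```python
from h import *
import pickle; W=pickle.load(open('w4.pkl','rb')); S=K('scene')
a=lambda q:(180+q[0]/5.3333-.4,90+q[1]/5.3333-.4)
for z in(.118,.122,.126): print('coil',z,atz(W,a((407,368)),z))
print('tri',tri(ray(W,a((407,368))),ray(S,(180+152/5-.4,130+125/5-.4))))
print('ends',atz(W,a((405,300)),.126),atz(W,a((408,440)),.118))
print('leg at top',atz(W,a((402,245)),.04),atz(W,a((402,298)),.09), 'block',atz(W,a((400,232)),.04))
g=tri(ray(W,a((407,368))),ray(S,(180+152/5-.4,130+125/5-.4)))
plan([g[0],g[1],.102],[180,0,170.1])
```

```text
coil 0.118 [ 0.57715218 -0.03984894  0.118     ]
coil 0.122 [ 0.57639787 -0.03975413  0.122     ]
coil 0.126 [ 0.57564356 -0.03965932  0.126     ]
tri [ 0.57598308 -0.03977788  0.12458631]
ends [ 0.56501406 -0.03816794  0.126     ] [ 0.58895328 -0.04168939  0.118     ]
leg at top [ 0.56692207 -0.03847988  0.04      ] [ 0.57000601 -0.03929039  0.09      ] block [ 0.56429099 -0.03843867  0.04      ]
turn first (tool rotvec rad) [-0.0002 -0.0002  0.0009] deg 0.05  then shift (new tool axes) [0.0228 0.0021 0.1469]  shift in present axes [0.0228 0.0021 0.1469]
```

Run:
```python
from h import *
import pickle; W=pickle.load(open('w4.pkl','rb')); T=K('top');S=K('scene')
for z in(.05,.1,.15,.2,.25): print(z,'W press tip',np.round(atz(W,(418,207),z),3),'T spindle',np.round(atz(T,(130+58/3.077,110+85/3.077),z),3),'T body',np.round(atz(T,(130+38/3.077,110+75/3.077),z),3))
g=np.array([.5764,-.0398,.102])
im=cv2.imread('pics/scene0.png')
U=np.array([np.cos(np.radians(-9.9)),np.sin(np.radians(-9.9)),0]);V=np.array([-U[1],U[0],0])
for z in(.168,.3):
    pts=[proj(S,g+[0,0,z-.102]+sx*.039*U+sy*.0965*V) for sx,sy in((1,1),(1,-1),(-1,-1),(-1,1))]
    cv2.polylines(im,[np.int32(pts)],True,(0,0,255),1)
cv2.imwrite('pics/s0o.png',im); zoom('s0o','s0oz',130,40,330,190)
zoom('w4','w4p',330,130,512,266)
```

```text
0.05 W press tip [0.674 0.127 0.05 ] T spindle [0.659 0.113 0.05 ] T body [0.669 0.133 0.05 ]
0.1 W press tip [0.653 0.105 0.1  ] T spindle [0.644 0.099 0.1  ] T body [0.654 0.119 0.1  ]
0.15 W press tip [0.632 0.082 0.15 ] T spindle [0.63  0.085 0.15 ] T body [0.64  0.104 0.15 ]
0.2 W press tip [0.611 0.06  0.2  ] T spindle [0.616 0.071 0.2  ] T body [0.625 0.089 0.2  ]
0.25 W press tip [0.589 0.037 0.25 ] T spindle [0.602 0.057 0.25 ] T body [0.611 0.075 0.25 ]
s0oz scale 4.0
w4p scale 4.395604395604396
```

View pics/s0oz.png

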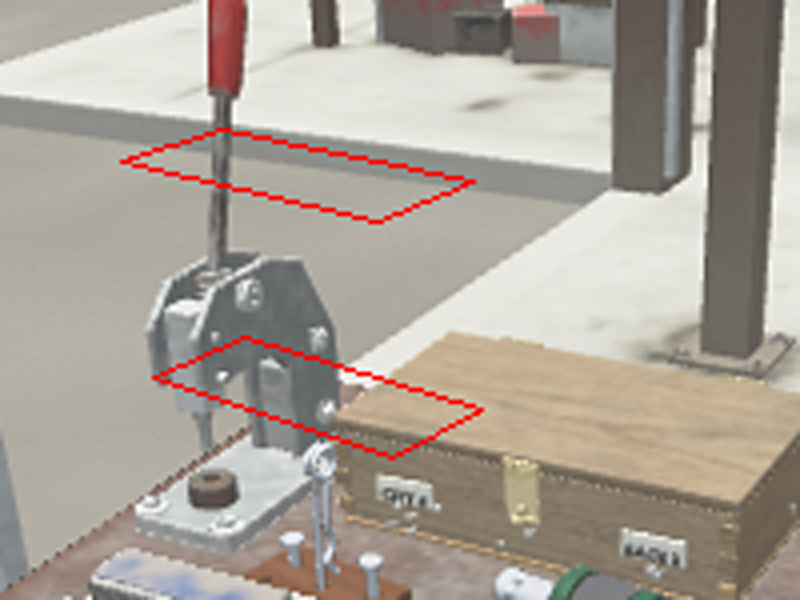

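View pics/w4p.png

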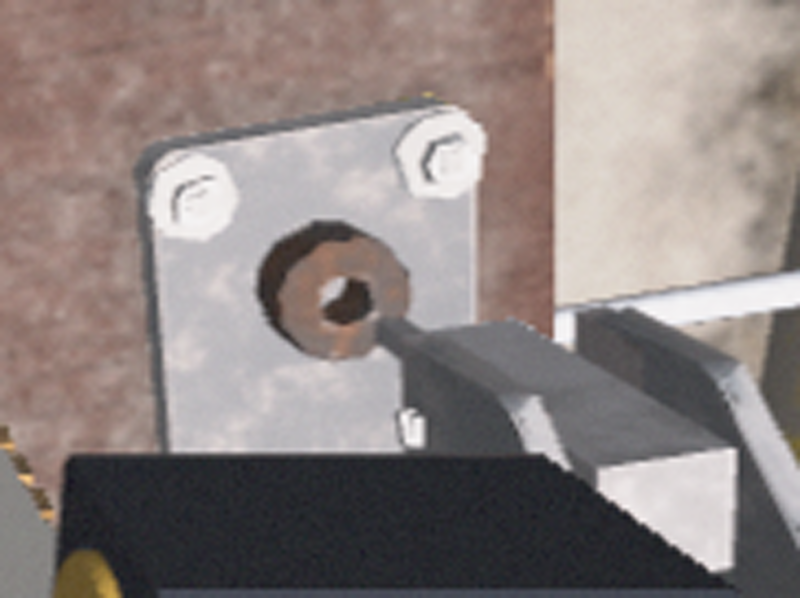

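Clear: the press head (nearest about x 0.64, y 0.09) stays outside the gripper body's reach (0.631, 0.048). Lowering over the coil.

```bash
python3 -m inch '0.0225 0.002 0 0 0 0 0.5;0 0 0.025 0 0 0 0.4;0 0 0.03 0 0 0 0.4;0 0 0.03 0 0 0 0.35;0 0 0.025 0 0 0 0.35;0 0 0.02 0 0 0 0.3;0 0 0.01 0 0 0 0.3;0 0 0.0055 0 0 0 0.3;0 0 0 0 0 0 0.3'
python3 - <<'E'
from h import *
st();snap('wrist','w5'); zoom('w5','w5z',180,120,330,266); snap('scene','s5'); zoom('s5','s5z',160,110,280,200)
E
```

```text
time_s: 9.02
tcp_pos: [0.5763, -0.0398, 0.1028]
eef_rot: [-180.0, -0.1, 170.1]
contact_force: [-0.4, 1.3, 0.8]
gripper_width: 0.0263
{'time_s': 9.0167, 'joints': [15.4457, 17.8278, -20.9957, 0.0056, -51.2577, -115.3002], 'tcp_pos': [0.5763, -0.0398, 0.1028], 'eef_rot': [-179.9613, -0.0715, 170.1489], 'contact_force': [-0.3578, 1.3129, 0.7697], 'moment': [-0.0218, 0.0077, -0.0655], 'gripper_width': 0.0263}
w5z scale 4.109589041095891
s5z scale 6.666666666666667
```

View pics/w5z.png

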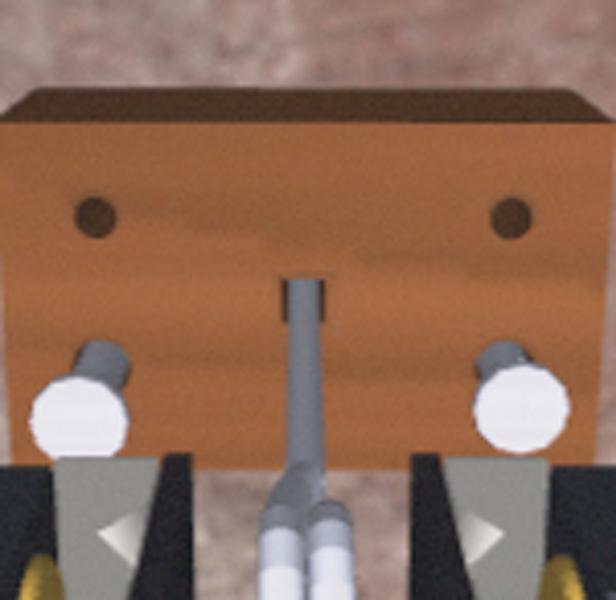

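View pics/s5z.png

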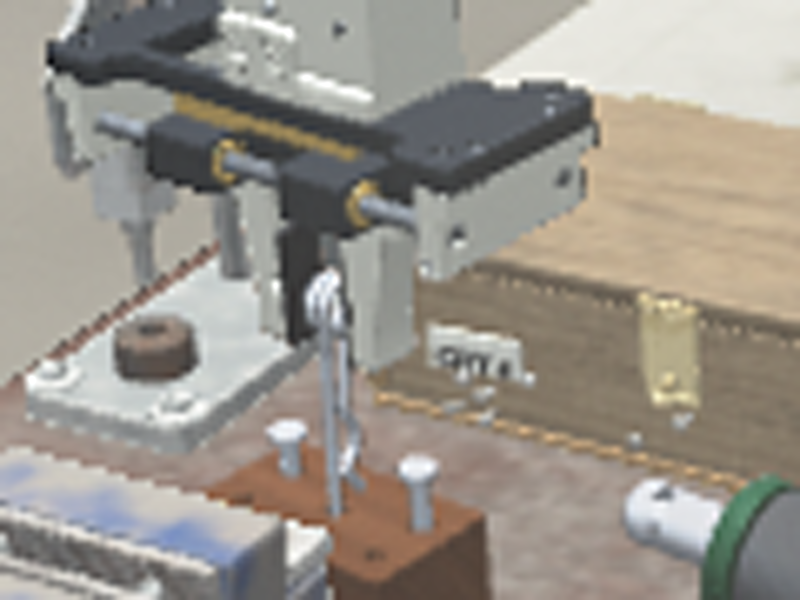

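The coil sits between the fingers (wrist zoom about 305,560), slightly left of centre by ~1 mm. Closing.

```bash
python3 -m inch '0 -0.0003 0 0 0 0 0;0 0 0 0 0 0 0;0 0 0 0 0 0 0;0 0 0 0 0 0 0;0 0 0 0 0 0 0' 30; python3 -m inch '0 0 0 0 0 0 0;0 0 0 0 0 0 0' ; python3 -m inch '0 0 -0.006 0 0 0 0;0 0 -0.008 0 0 0 0;0 0 -0.01 0 0 0 0;0 0 -0.015 0 0 0 0;0 0 -0.02 0 0 0 0;0 0 -0.02 0 0 0 0;0 0 -0.02 0 0 0 0; 0 0 -0.012 0 0 0 0;0 0 0 0 0 0 0'
python3 - <<'E'
from h import *
st();P=snap('wrist','w6'); zoom('w6','w6z',180,120,330,266); snap('scene','s6'); zoom('s6','s6z',160,80,280,180)
E
```

```text
time_s: 9.53
tcp_pos: [0.5769, -0.0392, 0.1042]
eef_rot: [180.0, 0.1, 170.2]
contact_force: [-0.5, -0.4, 2.1]
gripper_width: 0.0101
time_s: 9.7
tcp_pos: [0.577, -0.0392, 0.1041]
eef_rot: [180.0, 0.1, 170.2]
contact_force: [-0.4, 0.7, 5.0]
gripper_width: 0.0107
time_s: 10.45
tcp_pos: [0.5781, -0.0393, 0.2186]
eef_rot: [179.9, 0.3, 170.2]
contact_force: [0.1, -0.0, 0.4]
gripper_width: 0.0103
{'time_s': 10.45, 'joints': [15.481, 11.7226, -12.6651, 0.0584, -65.2922, -115.282], 'tcp_pos': [0.5781, -0.0393, 0.2186], 'eef_rot': [179.9114, 0.3121, 170.223], 'contact_force': [0.0827, -0.0223, 0.4419], 'moment': [-0.022, -0.1538, 0.0007], 'gripper_width': 0.0103}
w6z scale 4.109589041095891
s6z scale 6.0
```

View pics/w6z.png

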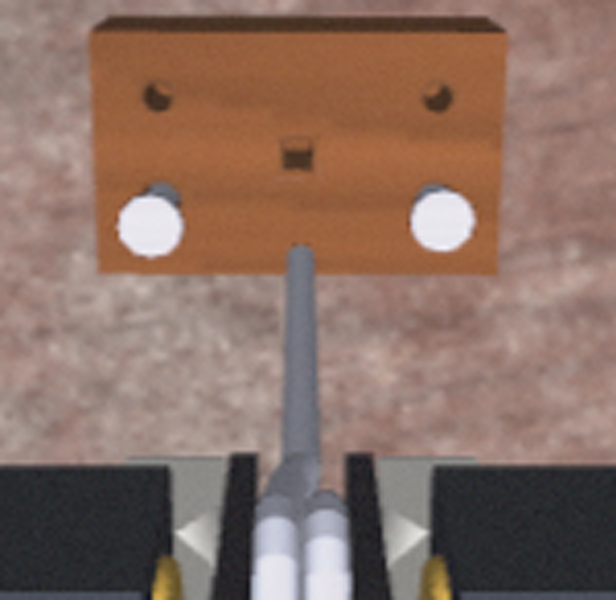

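View pics/s6z.png

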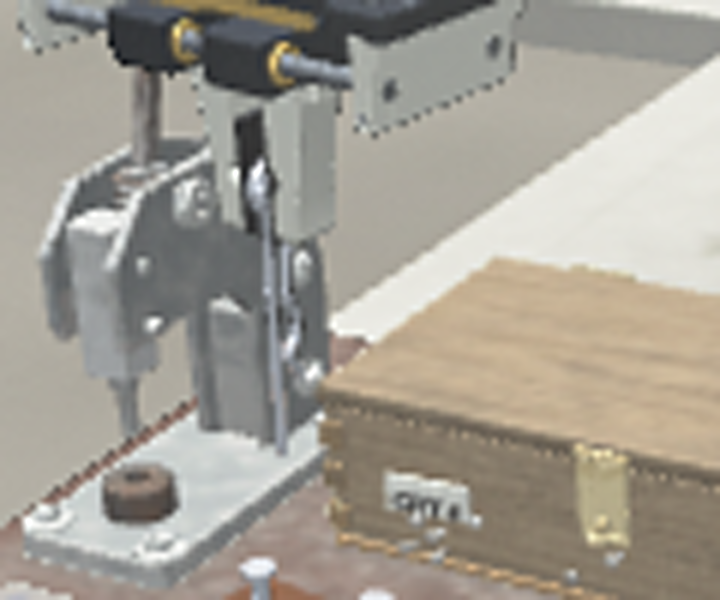

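Run:
```python
from h import *
W=K('wrist'); S=K('scene'); p,R=tool(); print(p,R.as_euler('xyz',degrees=True))
px=(180+300/4.1096-.4,120+248/4.1096-.4)   # end of leg ~ 0.5 wire
for dz in(.090,.092,.094):
    X=atz(W,px,p[2]-dz); print(dz,'tip tool',np.round(R.inv().apply(X-p),4))
X=tri(ray(W,px),ray(S,(160+283/6-.4,80+452/6-.4))); print('tri',X,R.inv().apply(X-p))
# predicted row of coil centre etc for theta
for th in(0,2,4,6):
    c,s=np.cos(np.radians(th)),np.sin(np.radians(th))
    for q in ((7,110),(0,0),(0,30),(0,60),(0,90),(0,100)):
        # lean: clip top toward -tool x (bracket +x)
        dx,dz=q[0]-7,q[1]-110
        ux,uz=c*dx+s*dz,-s*dx+c*dz
        t=np.array([-ux,0,-.018*1000-uz])/1000
        print(th,q,np.round(t,4),np.round(proj(W,p+R.apply(t)),1),end=' | ')
    print()
```

```text
[ 0.57652019 -0.03920602  0.21515753] [1.79951762e+02 5.94328588e-02 1.70192321e+02]
0.09 tip tool [ 0.013  -0.0009  0.09  ]
0.092 tip tool [ 0.0125 -0.0009  0.092 ]
0.094 tip tool [ 0.012  -0.0009  0.094 ]
tri [ 0.56340513 -0.0382989   0.12878923] [ 0.01316748 -0.00141287  0.08635353]
0 (7, 110) [-0.     0.    -0.018] [254.3 265.5] | 0 (0, 0) [0.007 0.    0.092] [253.7 186.9] | 0 (0, 30) [0.007 0.    0.062] [253.8 198.7] | 0 (0, 60) [0.007 0.    0.032] [254.  213.8] | 0 (0, 90) [0.007 0.    0.002] [254.1 234. ] | 0 (0, 100) [ 0.007  0.    -0.008] [254.2 242.3] | 
2 (7, 110) [-0.     0.    -0.018] [254.3 265.5] | 2 (0, 0) [0.0108 0.     0.0917] [253.7 182.1] | 2 (0, 30) [0.0098 0.     0.0617] [253.8 194.9] | 2 (0, 60) [0.0087 0.     0.0317] [254.  211.2] | 2 (0, 90) [0.0077 0.     0.0017] [254.1 233. ] | 2 (0, 100) [ 0.0073  0.     -0.0083] [254.2 241.9] | 
4 (7, 110) [-0.     0.    -0.018] [254.3 265.5] | 4 (0, 0) [0.0147 0.     0.0912] [253.7 177.4] | 4 (0, 30) [0.0126 0.     0.0613] [253.8 191.1] | 4 (0, 60) [0.0105 0.     0.0314] [254.  208.7] | 4 (0, 90) [0.0084 0.     0.0015] [254.1 231.9] | 4 (0, 100) [ 0.0077  0.     -0.0085] [254.2 241.5] | 
6 (7, 110) [-0.     0.    -0.018] [254.3 265.5] | 6 (0, 0) [0.0185 0.     0.0907] [253.7 172.7] | 6 (0, 30) [0.0153 0.     0.0608] [253.8 187.4] | 6 (0, 60) [0.0122 0.     0.031 ] [254.  206.1] | 6 (0, 90) [0.0091 0.     0.0012] [254.1 230.9] | 6 (0, 100) [ 0.008   0.     -0.0088] [254.2 241.1] |
```

View pics/w6.png

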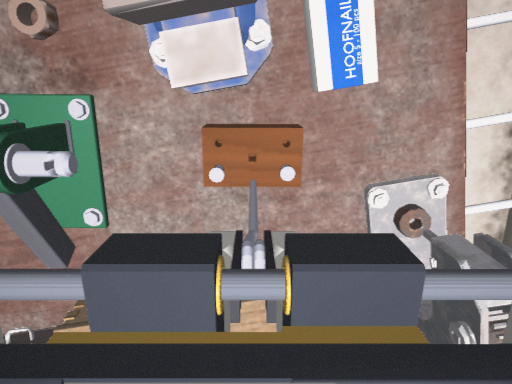

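Run:
```python
from h import *
plan([0.5422,-.2009,0.220],[180,0,170.1]); st()
```

```text
turn first (tool rotvec rad) [0.0008 0.001  0.0016] deg 0.12  then shift (new tool axes) [ 0.006  -0.1652 -0.0048]  shift in present axes [ 0.0063 -0.1652 -0.005 ]
{'time_s': 10.55, 'joints': [15.4823, 11.8699, -12.9055, -0.0201, -65.1503, -115.2815], 'tcp_pos': [0.5765, -0.0392, 0.2152], 'eef_rot': [179.9518, 0.0594, 170.1923], 'contact_force': [0.8067, 0.8768, -0.0693], 'moment': [-0.0289, 0.0249, -0.0218], 'gripper_width': 0.0103}
```

```bash
python3 -m inch '0 -0.01 -0.002 0 0 0 0;0.001 -0.02 -0.002 0 0 0 0;0.001 -0.025 -0.001 0 0 0 0;0.001 -0.025 0 0 0 0 0;0.001 -0.025 0 0 0 0 0;0.001 -0.025 0 0 0 0 0;0.001 -0.02 0 0 0 0 0;0 -0.01 0 0 0 0 0;0 -0.005 0 0 0 0 0;0 0 0 0 0 0 0;0 0 0 0 0 0 0;0 0 0 0 0 0 0'
python3 - <<'E'
from h import *
st();P=snap('wrist','w7'); zoom('w7','w7z',190,130,310,220); st(); snap('scene','s7'); zoom('s7','s7z',230,90,350,180)
E
```

```text
time_s: 11.55
tcp_pos: [0.5427, -0.2002, 0.2193]
eef_rot: [180.0, -0.0, 170.2]
contact_force: [-0.4, 0.5, 0.4]
gripper_width: 0.0106
{'time_s': 11.55, 'joints': [-0.8889, 11.8074, -12.4273, -0.0101, -65.7793, -98.8678], 'tcp_pos': [0.5427, -0.2002, 0.2193], 'eef_rot': [179.9931, -0.0152, 170.2392], 'contact_force': [-0.4199, 0.5312, 0.4477], 'moment': [-0.0132, -0.0054, -0.0058], 'gripper_width': 0.0106}
w7z scale 6.666666666666667
{'time_s': 11.6, 'joints': [-0.8759, 11.8005, -12.4244, -0.0085, -65.7791, -98.8649], 'tcp_pos': [0.5428, -0.2001, 0.2194], 'eef_rot': [179.993, -0.0051, 170.2558], 'contact_force': [-0.7887, 0.0064, -0.6351], 'moment': [-0.017, -0.0509, -0.0297], 'gripper_width': 0.01}
s7z scale 6.666666666666667
```

View pics/w7z.png

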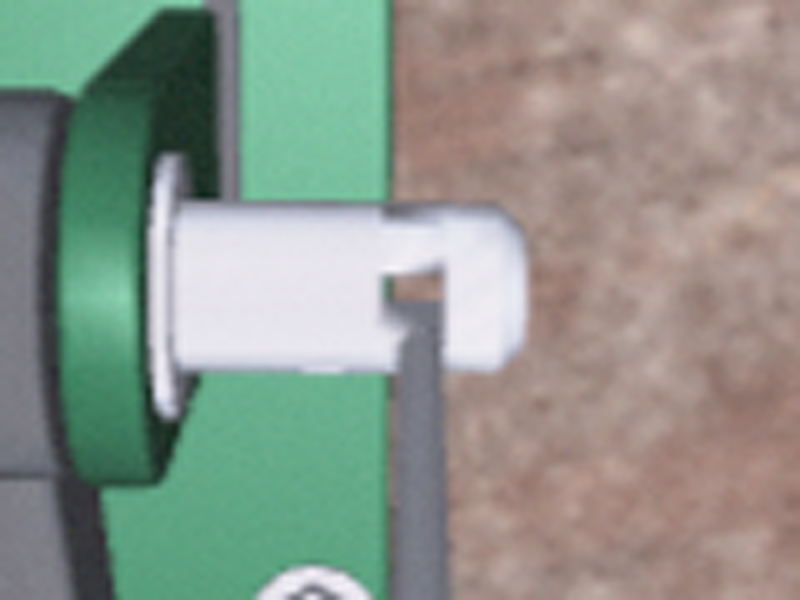

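View pics/s7z.png

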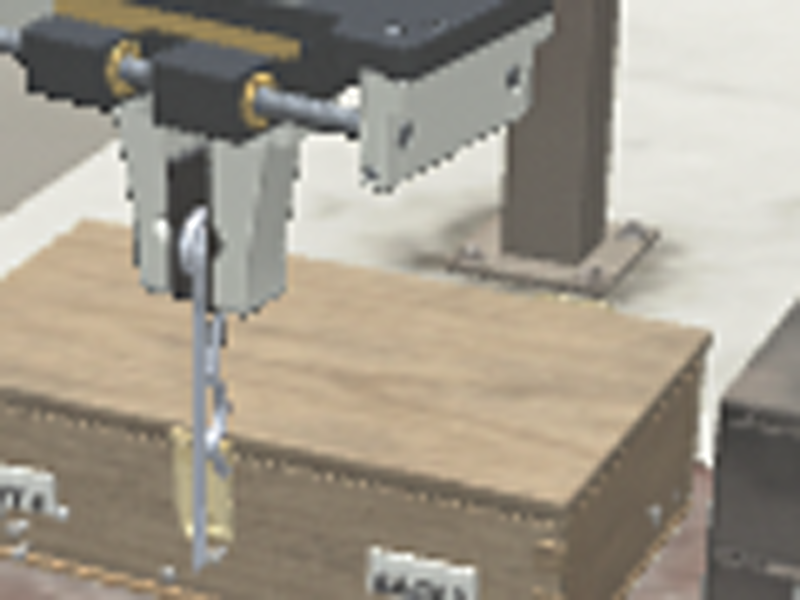

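Run:
```python
from h import *
W=K('wrist'); p,R=tool()
z=lambda q:(190+q[0]/6.6667-.42,130+q[1]/6.6667-.42)
I=lambda X:np.round(R.inv().apply(X-p)*1000,2)
for row in(284,286.5,289): print('axis',row,I(atz(W,z((412,row)),.095)))
print('hole cols',[I(atz(W,z((c,300)),.106)) for c in(382,443)], 'rows',[I(atz(W,z((412,c)),.106)) for c in(240,270,345)])
for dz in(.091,.092,.093): print('tip front edge',[I(atz(W,z((c,300)),p[2]-dz)) for c in(398,443)])
c=np.array([atz(W,z(q),.01) for q in((391,10),(386,590))]); print('plate edge',[I(x) for x in c], 'yaw',np.degrees(np.arctan2(*(c[1]-c[0])[[1,0]])))
e=np.array([atz(W,z(q),.095) for q in((180,286),(525,287))]); print('pin dir yaw',np.degrees(np.arctan2(*(e[1]-e[0])[[1,0]]))-90)
```

```text
axis 284 [ 11.05  -1.96 124.45]
axis 286.5 [ 10.72  -1.96 124.45]
axis 289 [ 10.39  -1.96 124.45]
hole cols [array([ 11.57,  -5.61, 113.45]), array([ 11.58,   1.91, 113.45])] rows [array([ 19.12,  -1.91, 113.45]), array([ 15.36,  -1.91, 113.45]), array([  5.84,  -1.92, 113.45])]
tip front edge [array([16.94, -3.39, 91.  ]), array([16.94,  1.7 , 91.  ])]
tip front edge [array([16.7 , -3.41, 92.  ]), array([16.7 ,  1.71, 92.  ])]
tip front edge [array([16.46, -3.42, 93.  ]), array([16.47,  1.72, 93.  ])]
plate edge [array([ 36.56,  -5.69, 209.45]), array([-62.98,  -6.91, 209.46])] yaw -10.432765728350395
pin dir yaw -9.883341998257492
```

Run:
```python
from h import *
im=cv2.imread('pics/w7.png')[150:200,235:275]; im=cv2.createCLAHE(3,(2,2)).apply(cv2.cvtColor(im,cv2.COLOR_BGR2GRAY))
cv2.imwrite('pics/w7c.png',cv2.resize(im,None,fx=12,fy=12,interpolation=cv2.INTER_NEAREST))
im=cv2.imread('pics/w6.png')[165:215,235:275]
cv2.imwrite('pics/w6c.png',cv2.resize(im,None,fx=12,fy=12,interpolation=cv2.INTER_NEAREST))
```

```text
(no output)
```

View pics/w7c.png

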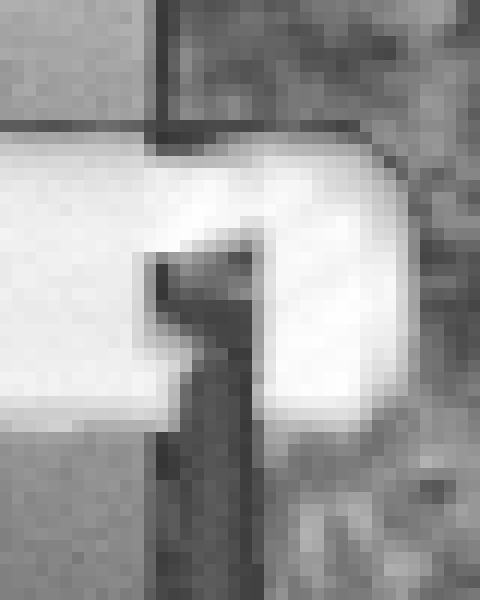

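View pics/w6c.png

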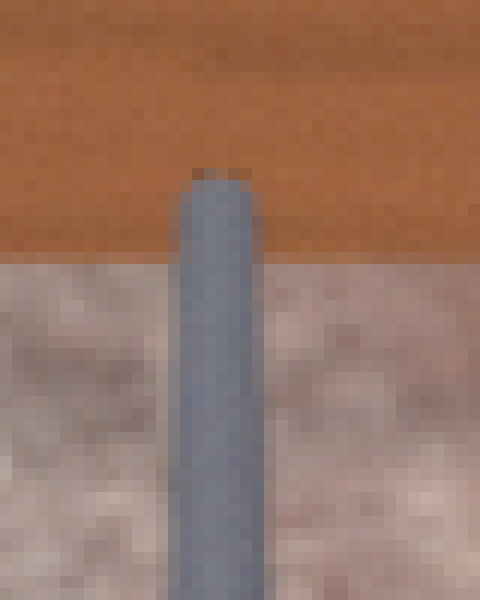

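```bash
python3 -m inch '0.0005 -0.0008 0.004 0 0 0 0;0 0 0.005 0 0 0 0;0 0 0.004 0 0 0 0;0 0 0.002 0 0 0 0;0 0 0 0 0 0 0;0 0 0 0 0 0 0'
python3 - <<'E'
from h import *
P=snap('wrist','w8'); zoom('w8','w8z',190,130,310,220); st()
E
```

```text
time_s: 12.15
tcp_pos: [0.5418, -0.2016, 0.2043]
eef_rot: [-180.0, -0.0, 170.2]
contact_force: [0.7, 0.0, -1.1]
gripper_width: 0.0103
w8z scale 6.666666666666667
{'time_s': 12.2, 'joints': [-1.0333, 12.3987, -13.6904, 0.0064, -63.9171, -98.7679], 'tcp_pos': [0.542, -0.2016, 0.2045], 'eef_rot': [-179.9933, -0.0053, 170.2016], 'contact_force': [0.5624, -0.14, -0.4742], 'moment': [-0.0575, -0.0082, -0.0123], 'gripper_width': 0.0103}
```

View pics/w8z.png

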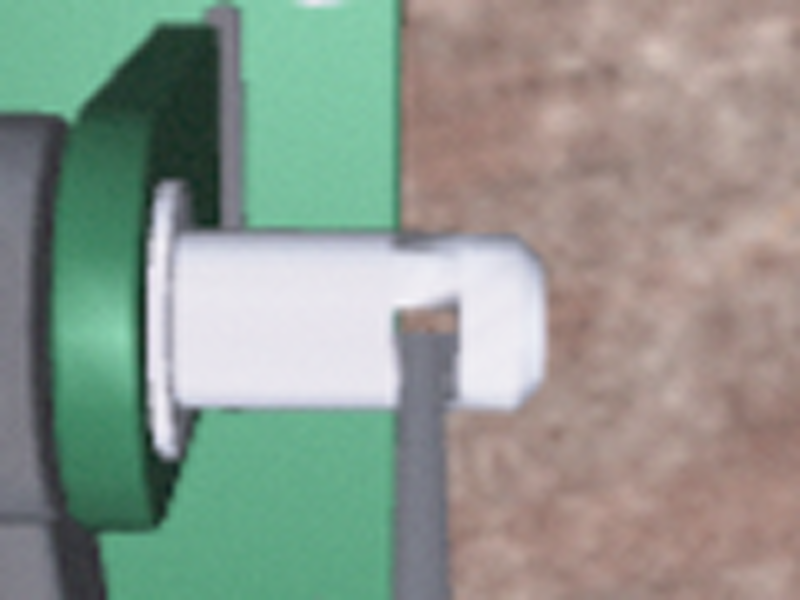

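```bash
python3 -m inch '0 0.0007 0 0 0 0 0;0 0 0.002 0 0 0 0;0 0 0.002 0 0 0 0;0 0 0 0 0 0 0;0 0 0 0 0 0 0'; python3 -m inch '0 0 0.002 0 0 0 0;0 0 0 0 0 0 0;0 0 0 0 0 0 0'
python3 - <<'E'
from h import *
P=snap('wrist','w9'); zoom('w9','w9z',190,140,310,230); st()
E
```

```text
time_s: 12.62
tcp_pos: [0.5419, -0.2009, 0.2003]
eef_rot: [-180.0, -0.0, 170.2]
contact_force: [0.3, 0.0, -1.0]
gripper_width: 0.0103
time_s: 12.87
tcp_pos: [0.5419, -0.2009, 0.1983]
eef_rot: [180.0, -0.0, 170.2]
contact_force: [0.2, -0.8, -0.2]
gripper_width: 0.0101
w9z scale 6.666666666666667
{'time_s': 12.9167, 'joints': [-0.9604, 12.6449, -14.1983, 0.0027, -63.1653, -98.8398], 'tcp_pos': [0.542, -0.2009, 0.1984], 'eef_rot': [-179.9963, -0.0081, 170.201], 'contact_force': [0.0082, 0.1471, -0.9182], 'moment': [0.0142, -0.016, 0.0016], 'gripper_width': 0.0101}
```

View pics/w9z.png

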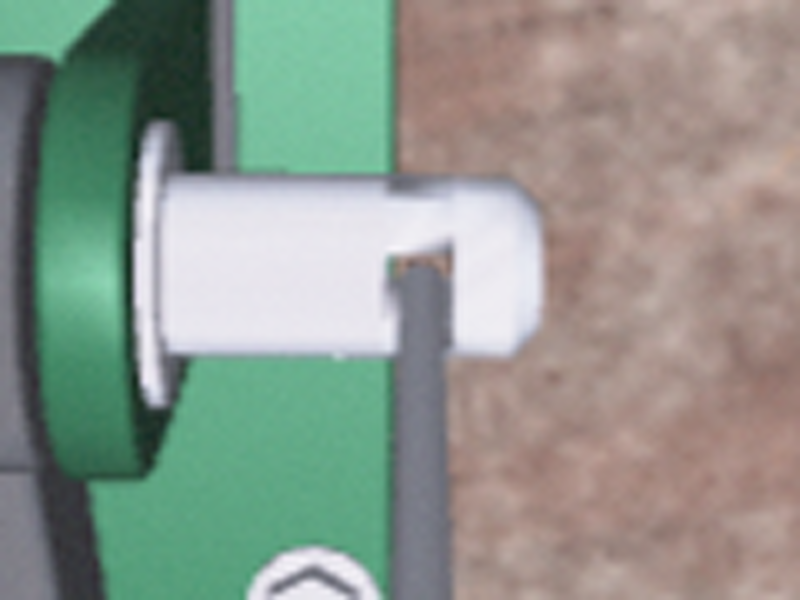

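```bash
python3 -m inch '0 0 0.0015 0 0 0 0;0 0 0.0015 0 0 0 0;0 0 0 0 0 0 0'; python3 -m inch '0 0 0.0015 0 0 0 0;0 0 0.0015 0 0 0 0;0 0 0 0 0 0 0;0 0 0 0 0 0 0'
python3 - <<'E'
from h import *
P=snap('wrist','w10'); zoom('w10','w10z',190,140,310,230); st()
E
```

```text
time_s: 13.17
tcp_pos: [0.5418, -0.2008, 0.1951]
eef_rot: [180.0, -0.0, 170.2]
contact_force: [0.1, 0.3, -0.3]
gripper_width: 0.0103
time_s: 13.5
tcp_pos: [0.5419, -0.2009, 0.1924]
eef_rot: [-180.0, -0.0, 170.2]
contact_force: [1.0, 0.6, -0.8]
gripper_width: 0.0103
w10z scale 6.666666666666667
{'time_s': 13.55, 'joints': [-0.9607, 12.9165, -14.6745, 0.0037, -62.416, -98.8381], 'tcp_pos': [0.542, -0.2009, 0.1924], 'eef_rot': [-179.9957, -0.0064, 170.2029], 'contact_force': [-0.6401, -0.0097, 0.0758], 'moment': [-0.0248, 0.0051, 0.009], 'gripper_width': 0.0105}
```

View pics/w10z.png

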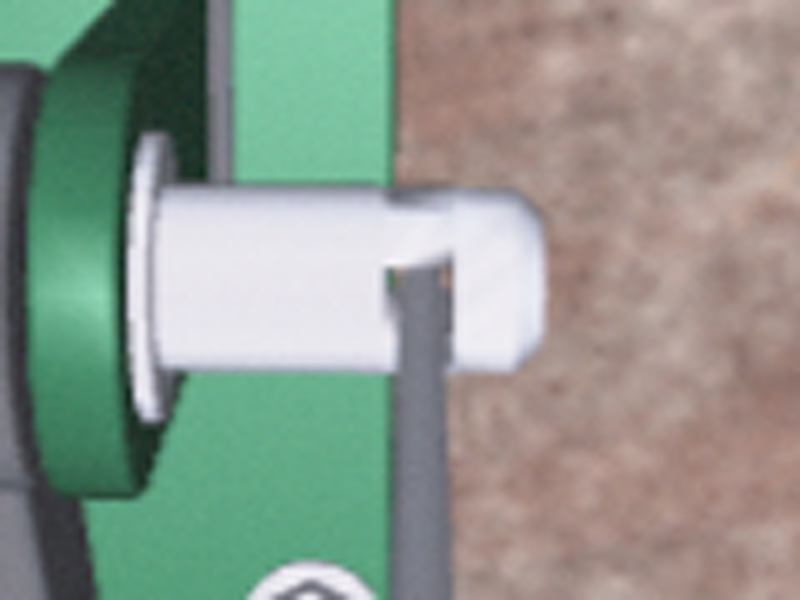

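```bash
python3 -m inch '0 0 0.003 0 0 0 0;0.0001 0 0.003 0 0 0 0;0.0001 0 0.003 0 0 0 0;0 0 0 0 0 0 0'; python3 -m inch '0.0001 0 0.003 0 0 0 0;0.0001 0 0.003 0 0 0 0;0.0001 0 0.003 0 0 0 0;0 0 0 0 0 0 0;0 0 0 0 0 0 0'
python3 - <<'E'
from h import *
P=snap('wrist','w11'); zoom('w11','w11z',190,150,310,240); st(); snap('scene','s11'); zoom('s11','s11z',210,110,330,200)
E
```

```text
time_s: 13.88
tcp_pos: [0.5415, -0.2008, 0.1826]
eef_rot: [180.0, -0.1, 170.2]
contact_force: [0.3, -0.0, -0.6]
gripper_width: 0.0103
time_s: 14.3
tcp_pos: [0.5415, -0.2008, 0.1743]
eef_rot: [-180.0, -0.0, 170.2]
contact_force: [-1.0, -0.4, -1.0]
gripper_width: 0.0104
w11z scale 6.666666666666667
{'time_s': 14.35, 'joints': [-0.9527, 13.7274, -16.1234, 0.0041, -60.1586, -98.8471], 'tcp_pos': [0.5415, -0.2009, 0.1744], 'eef_rot': [-179.995, -0.0088, 170.2022], 'contact_force': [0.5317, 0.2551, 0.051], 'moment': [-0.0367, -0.078, -0.0124], 'gripper_width': 0.0103}
s11z scale 6.666666666666667
```

View pics/w11z.png

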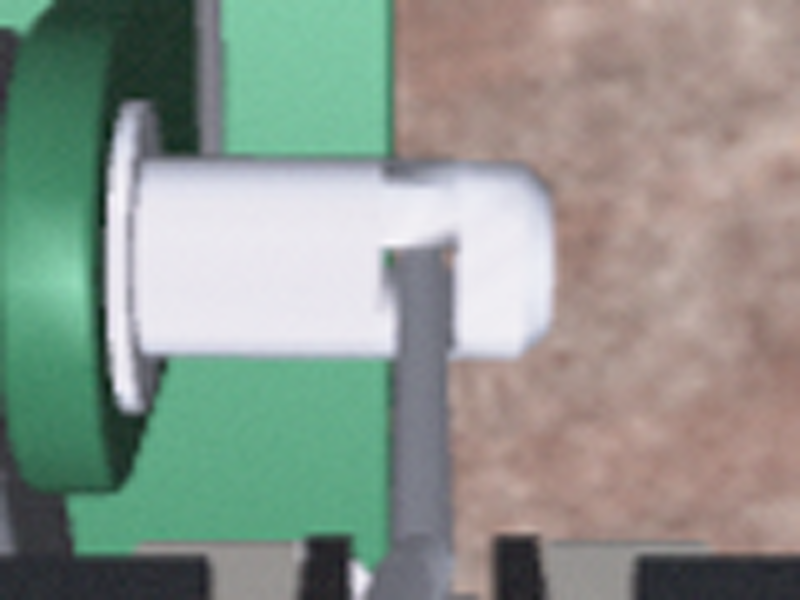

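View pics/s11z.png

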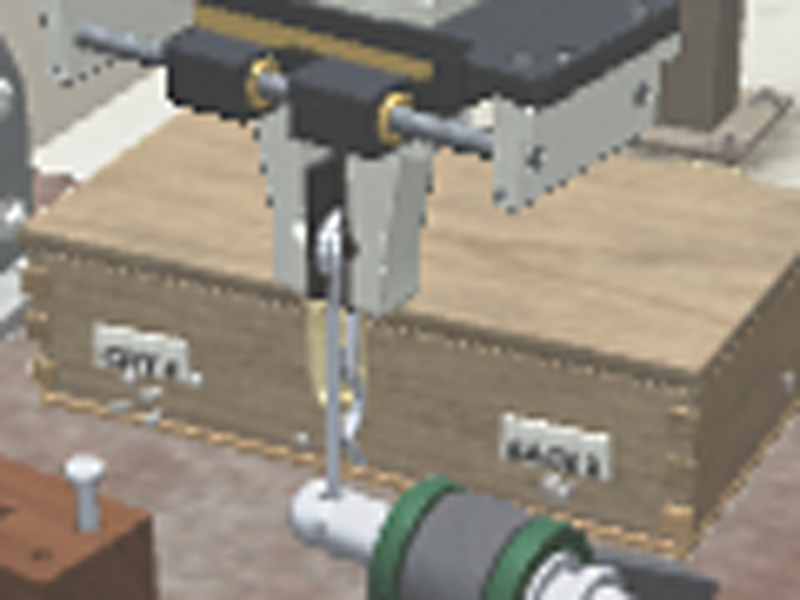

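```bash
python3 -m inch '0 0 0.0015 0 0 0 0;0 0 0.0015 0 0 0 0;0 0 0.0015 0 0 0 0;0 0 0.0015 0 0 0 0;0 0 0 0 0 0 0' 45; python3 -m inch '0.0001 0 0.0015 0 0 0 0;0 0 0.0015 0 0 0 0;0 0 0 0 0 0 0';python3 -m inch '0.0001 0 0.0015 0 0 0 0;0 0 0.0015 0 0 0 0;0 0 0 0 0 0 0'
```

```text
time_s: 14.82
tcp_pos: [0.5413, -0.2008, 0.1681]
eef_rot: [180.0, -0.0, 170.2]
contact_force: [-0.0, 0.4, -0.3]
gripper_width: 0.0099
time_s: 15.07
tcp_pos: [0.5413, -0.2007, 0.1651]
eef_rot: [180.0, -0.0, 170.2]
contact_force: [-1.2, 0.2, -1.1]
gripper_width: 0.0101
time_s: 15.32
tcp_pos: [0.5411, -0.2007, 0.1621]
eef_rot: [180.0, -0.0, 170.2]
contact_force: [1.0, 1.5, -0.3]
gripper_width: 0.0103
```

```bash
python3 -m inch '0.0001 0 0.0015 0 0 0 0;0 0 0.0015 0 0 0 0;0 0 0 0 0 0 0';python3 -m inch '0.0001 0 0.0015 0 0 0 0;0 0 0.0015 0 0 0 0;0 0 0 0 0 0 0'
python3 - <<'E'
from h import *
P=snap('wrist','w12'); zoom('w12','w12z',190,170,310,260); st(); snap('scene','s12'); zoom('s12','s12z',210,110,330,200)
E
```

```text
time_s: 15.57
tcp_pos: [0.5417, -0.2008, 0.1595]
eef_rot: [-180.0, 0.0, 170.2]
contact_force: [2.2, 0.2, 0.1]
gripper_width: 0.0102
time_s: 15.82
tcp_pos: [0.542, -0.2008, 0.1567]
eef_rot: [180.0, 0.1, 170.2]
contact_force: [3.3, -0.7, -0.4]
gripper_width: 0.0101
w12z scale 6.666666666666667
{'time_s': 15.8667, 'joints': [-0.9424, 14.6123, -17.4758, 0.0102, -57.821, -98.8501], 'tcp_pos': [0.5419, -0.2008, 0.1567], 'eef_rot': [179.9945, 0.0911, 170.213], 'contact_force': [3.4701, -1.2296, -0.4314], 'moment': [-0.4183, -1.6299, -0.01], 'gripper_width': 0.0102}
s12z scale 6.666666666666667
```

View pics/s12z.png

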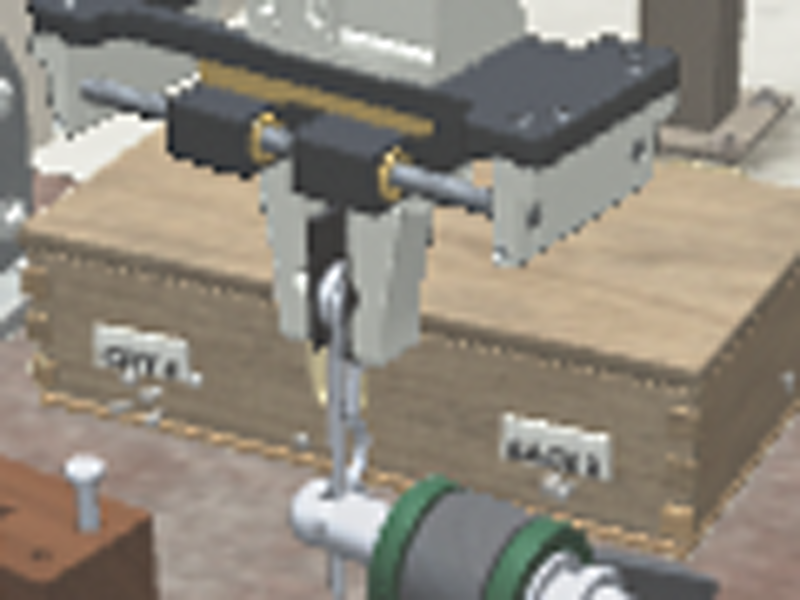

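View pics/w12z.png

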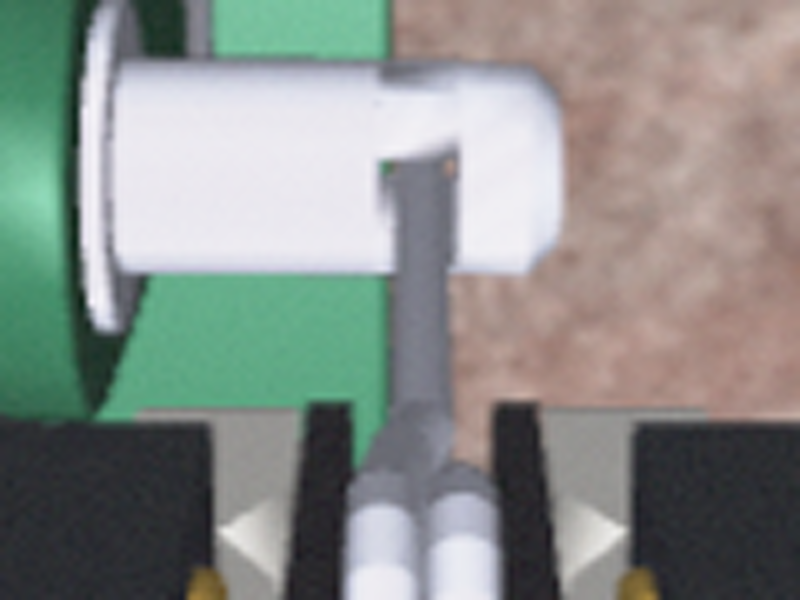

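```bash
python3 -m inch '-0.0008 0 0 0 0 0 0;0 0 0.0015 0 0 0 0;0 0 0 0 0 0 0';python3 -m inch '0 0 0.0015 0 0 0 0;0 0 0.0015 0 0 0 0;0 0 0 0 0 0 0'; python3 -m inch '0 0 0.0015 0 0 0 0;0 0 0.0015 0 0 0 0;0 0 0 0 0 0 0'
```

```text
time_s: 16.17
tcp_pos: [0.5424, -0.2009, 0.155]
eef_rot: [180.0, 0.0, 170.2]
contact_force: [3.8, -1.4, -0.6]
gripper_width: 0.01
time_s: 16.42
tcp_pos: [0.5424, -0.201, 0.1521]
eef_rot: [180.0, 0.1, 170.2]
contact_force: [4.7, -0.5, 1.0]
gripper_width: 0.0099
time_s: 16.67
tcp_pos: [0.5423, -0.2009, 0.1491]
eef_rot: [180.0, 0.1, 170.2]
contact_force: [6.4, -1.6, -0.7]
gripper_width: 0.0103
```

```bash
python3 -m inch '-0.001 0 0 0 0 0 0;0 0 0.001 0 0 0 0;0 0 0 0 0 0 0';python3 -m inch '0 0 0.0015 0 0 0 0;0 0 0 0 0 0 0;0 0 0 0 0 0 0'; python3 -m inch '0 0 0.0015 0 0 0 0;0 0 0 0 0 0 0'
python3 - <<'E'
from h import *
P=snap('wrist','w13'); zoom('w13','w13z',190,170,310,260); st(); snap('scene','s13'); zoom('s13','s13z',210,130,330,220)
E
```

```text
time_s: 16.92
tcp_pos: [0.5427, -0.2011, 0.1479]
eef_rot: [-180.0, -0.0, 170.2]
contact_force: [4.0, -1.1, 1.2]
gripper_width: 0.0098
time_s: 17.17
tcp_pos: [0.5427, -0.201, 0.1462]
eef_rot: [180.0, -0.0, 170.2]
contact_force: [4.3, -0.8, 1.8]
gripper_width: 0.0102
time_s: 17.33
tcp_pos: [0.5425, -0.2009, 0.1442]
eef_rot: [180.0, -0.1, 170.2]
contact_force: [5.0, -0.9, -4.3]
gripper_width: 0.01
w13z scale 6.666666666666667
{'time_s': 17.3833, 'joints': [-0.9734, 15.4326, -18.1565, -0.0393, -56.4692, -98.8245], 'tcp_pos': [0.5425, -0.2008, 0.1441], 'eef_rot': [179.9766, -0.0627, 170.1803], 'contact_force': [4.3233, -1.5013, -2.491], 'moment': [-0.5443, -2.0333, -0.0149], 'gripper_width': 0.0099}
s13z scale 6.666666666666667
```

View pics/s13z.png

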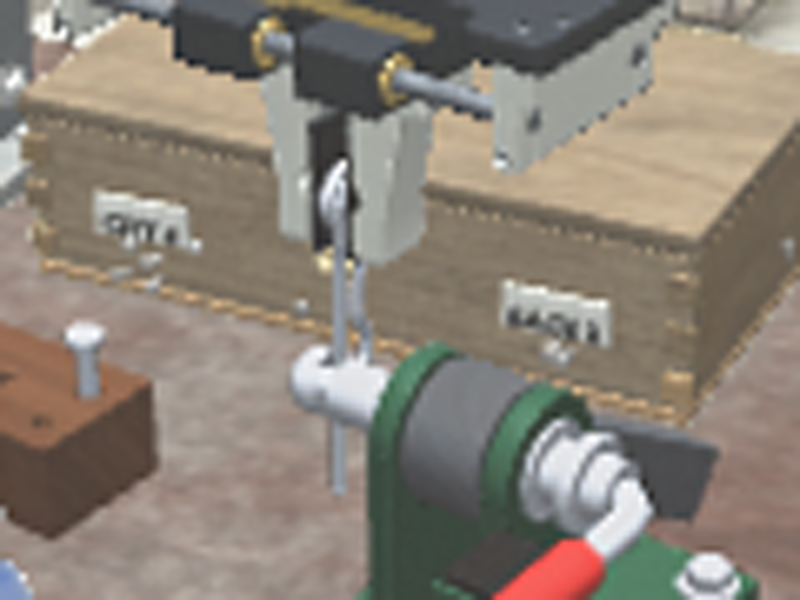

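View pics/w13z.png

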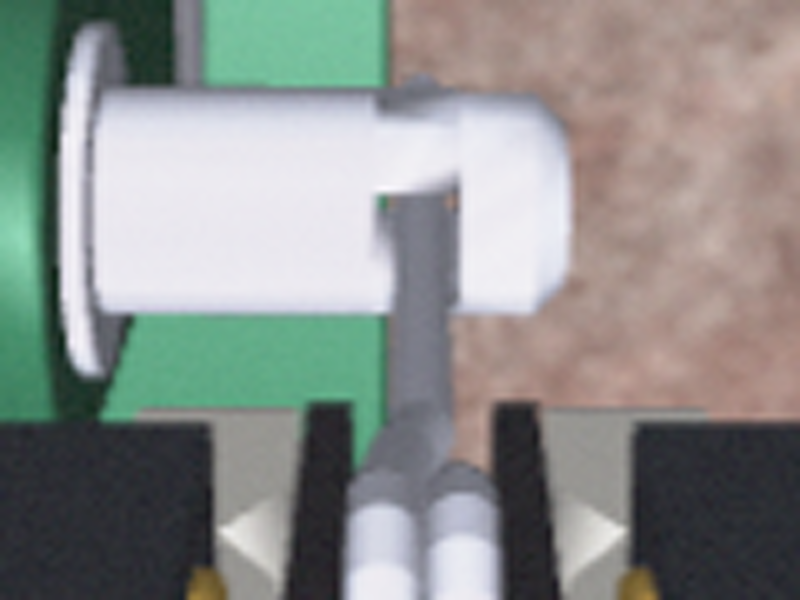

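```bash
python3 -m inch '0 0 0.0015 0 0 0 0;0 0 0.0015 0 0 0 0;0 0 0 0 0 0 0';python3 -m inch '0 0 0.0015 0 0 0 0;0 0 0.0015 0 0 0 0;0 0 0 0 0 0 0'; python3 -m inch '0 0 0.0015 0 0 0 0;0 0 0.001 0 0 0 0;0 0 0 0 0 0 0';python3 -m inch '0 0 0.001 0 0 0 0;0 0 0 0 0 0 0'
```

```text
time_s: 17.68
tcp_pos: [0.5425, -0.2009, 0.1415]
eef_rot: [180.0, -0.1, 170.2]
contact_force: [3.3, -1.3, -3.5]
gripper_width: 0.01
time_s: 17.93
tcp_pos: [0.5423, -0.2009, 0.1381]
eef_rot: [180.0, -0.1, 170.2]
contact_force: [3.5, -0.3, -6.2]
gripper_width: 0.01
time_s: 18.18
tcp_pos: [0.5422, -0.2009, 0.1358]
eef_rot: [180.0, -0.1, 170.2]
contact_force: [2.7, 0.4, -3.9]
gripper_width: 0.0104
time_s: 18.35
tcp_pos: [0.5423, -0.201, 0.1351]
eef_rot: [180.0, -0.1, 170.2]
contact_force: [1.7, -0.2, -2.3]
gripper_width: 0.01
```

```bash
python3 -m inch '0 0 0.001 0 0 0 0;0 0 0 0 0 0 0';python3 -m inch '0 0 0.001 0 0 0 0;0 0 0 0 0 0 0;0 0 0 0 0 0 0'
python3 - <<'E'
from h import *
snap('wrist','w14'); zoom('w14','w14z',190,170,310,260); st(); snap('scene','s14'); zoom('s14','s14z',210,130,330,220)
E
```

```text
time_s: 18.52
tcp_pos: [0.5423, -0.201, 0.1342]
eef_rot: [-180.0, -0.1, 170.2]
contact_force: [0.5, -0.3, -0.2]
gripper_width: 0.01
time_s: 18.77
tcp_pos: [0.5426, -0.201, 0.1334]
eef_rot: [-180.0, -0.0, 170.2]
contact_force: [-0.8, 0.3, -1.3]
gripper_width: 0.0099
w14z scale 6.666666666666667
{'time_s': 18.8167, 'joints': [-0.9761, 16.0321, -18.9147, -0.0057, -55.091, -98.8222], 'tcp_pos': [0.5425, -0.201, 0.1334], 'eef_rot': [-179.9988, -0.038, 170.1984], 'contact_force': [-0.8705, -0.4785, -1.7414], 'moment': [0.0089, 0.2595, -0.0027], 'gripper_width': 0.0101}
s14z scale 6.666666666666667
```

View pics/s14z.png

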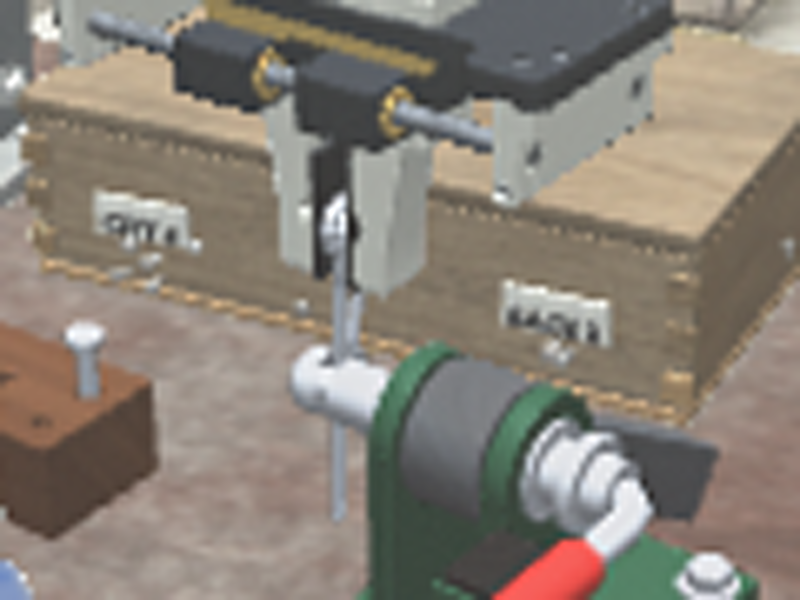

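View pics/w14z.png

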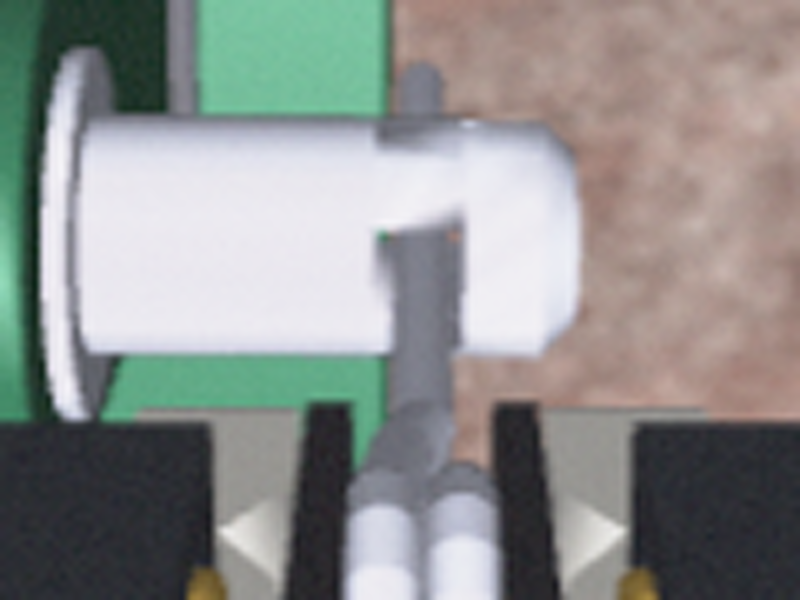

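Forces are back near zero at TCP z 0.1334, the height computed for the seat (0.133). Letting go and lifting.

```bash
python3 -m inch '0 0 0 0 0 0 0.15;0 0 0 0 0 0 0.25;0 0 0 0 0 0 0.25;0 0 0 0 0 0 0.25;0 0 0 0 0 0 0.25'; python3 -m inch '0 0 -0.005 0 0 0 0.25;0 0 -0.01 0 0 0 0.25;0 0 -0.02 0 0 0 0.25;0 0 -0.03 0 0 0 0.25;-0.02 0 -0.03 0 0 0 0.25;-0.03 0 -0.01 0 0 0 0.25;-0.02 0 0 0 0 0 0.25;0 0 0 0 0 0 0.25;0 0 0 0 0 0 0.25;0 0 0 0 0 0 0.25'
python3 - <<'E'
from h import *
import pickle
st();P=snap('wrist','w15')[1:]; pickle.dump(P,open('w15.pkl','wb')); zoom('w15','w15z',100,60,310,215); snap('scene','s15'); zoom('s15','s15z',210,110,340,205); snap('top','t15'); zoom('t15','t15z',180,130,310,220); st()
E
```

```text
time_s: 19.28
tcp_pos: [0.543, -0.2011, 0.1336]
eef_rot: [180.0, 0.0, 170.2]
contact_force: [-1.3, -0.6, 0.2]
gripper_width: 0.0218
time_s: 20.12
tcp_pos: [0.6114, -0.213, 0.2386]
eef_rot: [-180.0, -0.0, 170.2]
contact_force: [-0.5, 0.5, -0.2]
gripper_width: 0.0221
{'time_s': 20.1167, 'joints': [-1.9729, 17.5959, -2.0103, -0.0034, -70.4232, -97.8293], 'tcp_pos': [0.6114, -0.213, 0.2386], 'eef_rot': [-179.9992, -0.0296, 170.1967], 'contact_force': [-0.4616, 0.5177, -0.1507], 'moment': [-0.0263, -0.0341, -0.0642], 'gripper_width': 0.0221}
w15z scale 3.8095238095238093
s15z scale 6.153846153846154
t15z scale 6.153846153846154
{'time_s': 20.2667, 'joints': [-1.9665, 17.5517, -2.0462, 0.0034, -70.3975, -97.828], 'tcp_pos': [0.6113, -0.2129, 0.2389], 'eef_rot': [-179.9975, 0.005, 170.2067], 'contact_force': [-0.0814, -0.1231, 0.1821], 'moment': [-0.0377, 0.0257, -0.0287], 'gripper_width': 0.0218}
```

View pics/s15z.png

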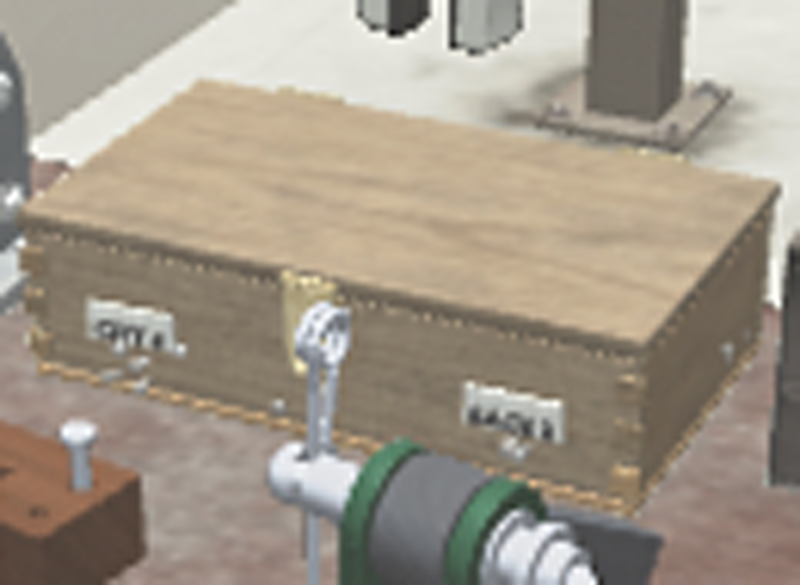

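View pics/w15z.png

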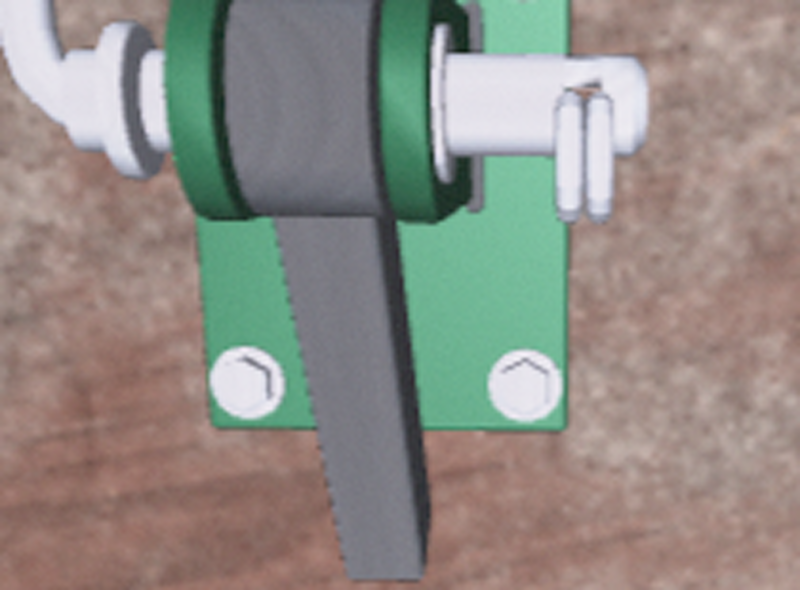

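Run:
```python
from h import *
import pickle; W=pickle.load(open('w15.pkl','rb')); S=K('scene')
s=lambda q:(210+q[0]/6.1538-.42,110+q[1]/6.1538-.42)
a=lambda q:(100+q[0]/3.8095-.37,60+q[1]/3.8095-.37)
X=tri(ray(S,s((323,335))),ray(W,a((584,155)))); print('coil',X,B(X))
print('pred coil px S',proj(S,W_((.007,.0595,.151))),s((323,335)),'W',proj(W,W_((.007,.0595,.151))),a((584,155)))
print('pred tip px S',proj(S,W_((0,.0595,.041))))
zoom('s15','s15y',210,140,340,240); zoom('w15','w15y',80,0,300,150)
```

```text
coil [ 0.54090692 -0.20091748  0.15162248] [0.0091 0.0613 0.1516]
pred coil px S [262.4109339  164.85704164] (262.0678936592024, 164.01790828431214) W [251.08298343  96.62822979] (252.93095813098833, 100.31775429846437)
pred tip px S [261.37459211 208.4809884 ]
s15y scale 6.0
w15y scale 3.6363636363636362
```

View pics/s15y.png

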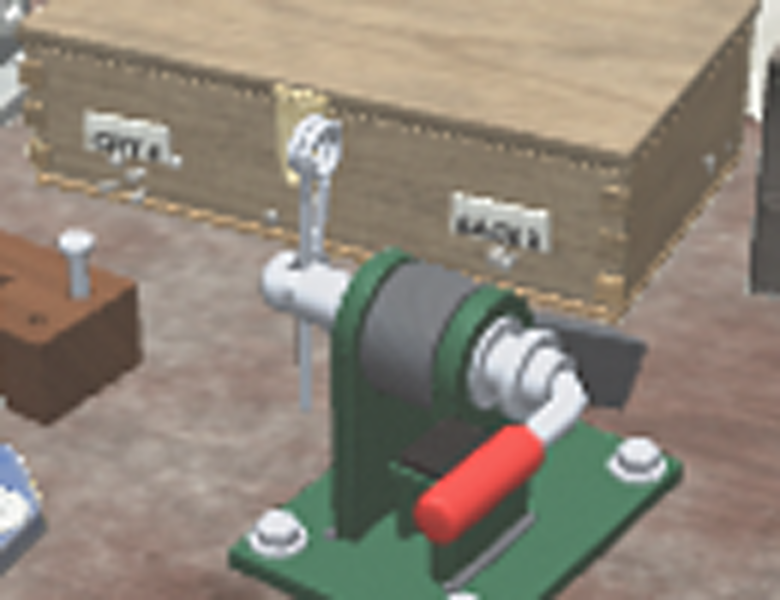

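View pics/w15y.png

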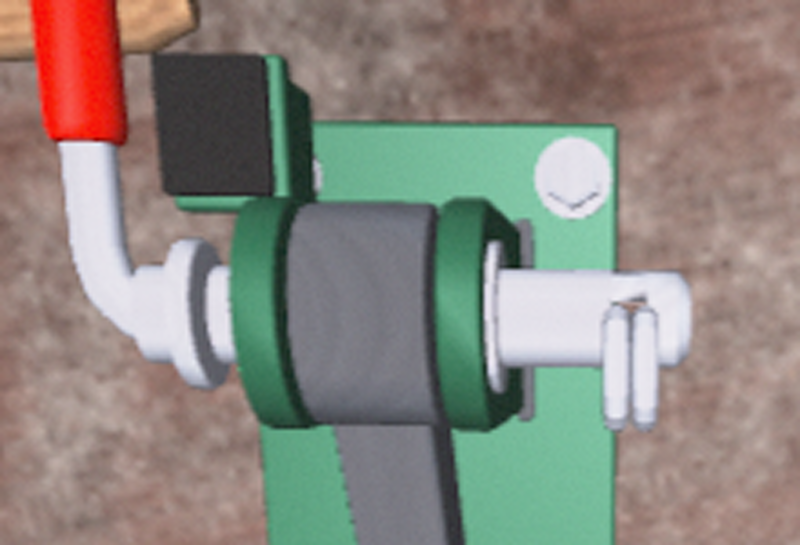

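Clip tip seen at (260.6, 207.9), predicted for home (261.4, 208.5). Coil centre measured 0.1516 m up, 0.151 expected. The handle is still level. Handing in.

Run:
```python
from h import *
print(r.close_job()); st()
```

```text
the job is handed in; nothing more can be done
None
the job is handed in; nothing more can be done
```

The handle is folded down and the R-clip is home on the hitch pin. I handed the job in at about 20 s of the 72 s allowed; it reported no verdict.

- **Handle:** I pressed it down with closed fingers until it met its stop at the expected height. The peak was about 15 N. The grip end then measured about 96 mm up (95 mm is level), and the last pictures show it still down. In the pictures the handle lies beside the dark pad rather than over it, so the check that it is down rests on the stop and its height.
- **Clip:** I lifted it out by the coil, lined its straight leg up with the cross-hole using the wrist camera, and pushed it down. The hole sits about 32 mm from the +y ear.
    - No more than about 6.5 N showed on any axis while pushing it over the pin. This was mostly a sideways pull as the bent leg rode over, and I eased the arm to follow it.
    - The clip then pulled itself down, and the forces were near zero at the expected home height.
- **Last checks:**
    - After I let go, the coil centre measured 151.6 mm up (151 mm expected).
    - The leg's tip was within a pixel of its predicted spot in the scene picture.
    - The coil measured about 2 mm off expectation along each of the bracket's x and y, which is within what the cameras can resolve.
    - The gripper was about 9 cm clear of the clip, and the arm never came near the bystanders.

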